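# Index a cylinder carrier two clicks past a ratchet pawl

### The arm

A 7-joint arm with a two-finger parallel gripper is mounted at the origin on the work surface. World frame = base frame: x ahead of the robot, y to its left, z up, the work surface at z = 0. Lengths are in m, angles in rad, forces in N, time in s.
With the tool pointing down it reaches from about 0.425 to 1.025 m from the base axis. Payload 3.6 kg.
Tool frame: the origin (TCP) lies on the centre line of the jaws, within the pads' length; the fingertips stand 14 mm ahead of it and the grasp point (between the pads) lies 5 mm behind it; y points along the fingers, x is the direction in which the jaws open and shut, and the axes are right-handed (so a half turn about y gives the same grasp; the last joint's range is limited). The gripper opens to 85 mm and grips with 20 to 120 N. Pads are 22 mm wide; open, the fingers measure 114 mm over their backs; the gripper's body (76 mm by 85 mm) begins 54 mm behind the grasp point. The pads swing forward as they close: fully open they stand 13 mm farther back than shut.
Start: joints at [1.194, 0.591, 0.048, 1.609, -0.033, 0.943, -0.034], TCP at [0.202, -0.696, 0.214] pointing down, gripper open.
Joint ranges: [-2.69, 2.69], [-0.47, 2.24], [-1.27, 1.36], [0.19, 2.51], [-1.53, 4.68], [0.08, 2.07], [-3.09, 3.09]. Speed limits (rad/s): [2.57, 2.57, 3.14, 3.14, 3.14, 3.14, 3.14].

### API

Orientations are given as a rotation vector (axis times angle).
In Python, from bench import get_state, camera, camera_params, ctrl gives the robot as it stands.
- The arm moves only by the tool send_rows, never from a script. Its argument "moves" is a list of rows, each an object with "jaw": the gripper command: -1 is shut, 1 is fully open, values between are in proportion; "delta_pos": the shift along the tool's x, y, z in m, a list of three; "spin": the turn about the tool's y in degrees. A call has exactly 10 rows; each row is the pose to reach, as a shift and turn from the pose commanded when the call began, along the tool's axes at that moment; what a row does not reach only later rows make up. A row lasts 1/8 s, in which the tool goes at most 62.5 mm and 10.7 degrees, less where a joint would pass 70% of its speed; a pose out of reach is approached as far as the arm can. A call with a gripper value outside its range is refused whole. The fingers move at their own pace and stop on an object; "force" is the grip in N (left out, the last holds). Time passes only in rows, so rows that repeat a pose let the fingers close, or fill a call up. It gives the time, the measured TCP pose, the force and the opening at its end, in the units of the state.
- get_state(): the state, without advancing time (a new reading comes with each control period).
- camera(name): name is "scene" or "side" or "wrist"; returns the picture (420x560x3 uint8, red, green, blue); there is no depth.
- camera_params(name): a dict with "K" (3x3 intrinsics, pixels), "D" ([k1, k2, p1, p2, k3] as OpenCV has them; the pictures are not rectified), "R" (3x3) and "t" (3): a world point X has camera coordinates R X + t; the wrist camera has in their place "tool_from_camera" (4x4, takes a point from camera to tool coordinates, whose origin is the TCP and whose axes are the tool frame's). Camera axes: x right, y down, z forward; pixel columns grow to the right and rows downward; lengths in m; the calibration is good to about 2 mm. A picture is of the moment at which its call begins: read the wrist's pose just before it. camera_params takes no time and is no camera call.
- ctrl.sign_off(): hands the job in, once; it reports no verdict.
The state is a dict: "time": time; "q": joint angles; "joint_vel": joint speeds; "effort": joint torques, N m; "eef_pos": TCP position; "ee_rot": TCP orientation; "force": force on the tool from outside, world axes, zero at the start; "moment": the same for the moment, N m; "width": opening from 0.0 (shut) to 1.0 (fully open).
Only numpy, scipy, OpenCV 4.12 (cv2) and the standard library are available. Lean on these libraries where they do the work, as an engineer would, in place of code of your own. Each camera call takes 0.05 s, during which the arm holds its last target.

### The job

Push the black carrier, with the tall stoppered cylinder standing free on it, along its lane towards the low end stop until the sprung pawl has clicked in behind the second of its three side teeth, and not the third. Then, from its other end, press it back against the pawl, keeping on about 8 N beyond its own drag for half a second (never over 20 N) to prove that it holds, then let go and leave it there. Go gently so that the cylinder stays standing where it is, do not touch the cylinder or the pawl, and leave the other things on the bench alone.

Things in the scene. Friction and masses are not known exactly. Their poses are not given: they have to be found in the camera images.
- lane: Fixed aluminium lane. Origin on the bench, on the centre line; x axis = push direction, from the open entry to the end stop, z up. Floor plate from x = -215 to +155 mm, 124 mm wide, top 6 mm over the bench. Guide rails at y = +-49 mm (inner faces), 16 mm over the bench. White sensor block 40 x 20 mm, 50 mm high, at x = 0, y = +70 mm; pawl on the -y side, its post at x = -36, y = -66 mm.
- end_stop (a point): Middle of the end stop across the lane (lane x = 151 mm, y = 0), at the top of the bar: 8 mm thick, 14 mm over the bench, not to be reached.
- pawl: Steel pawl on the lane: a 50 mm arm, 12 mm high, that points downstream and inwards, with a nose 6 mm along the lane, 9 mm across, 14 mm high. Origin on its pivot, lane x = -36, y = -66, z = 21 mm.
- pawl_face (a point): Centre of the nose's blocking face, which looks downstream (+x of the lane); at rest at lane x = 10, y = -40.5, z = 27 mm.
- pawl_angle (a joint): Pawl angle about its upright pivot, rad: 0 at rest (nose in, on its stop), grows as a tooth pushes the nose outwards, to about 0.2 at the top of a tooth, and snaps back to 0 when the tooth has passed (the click). The spring presses the nose in with about 2 N at rest and 4 N at the top of a tooth.
- carrier: Loose black plastic carrier in the lane, about 0.3 kg. Origin: centre of its underside (6 mm over the bench); x along the lane, z up. Foot plate 170 x 94 x 10 mm (2 mm play to each rail); upper block 170 x 71 mm up to the flat deck at z = 36 mm; flat upright end faces at x = +-85 mm. It drags with 2 to 5 N, up to about 15 N over a tooth. At the start no tooth has reached the pawl.
- tooth2 (a point): Rear face of the second of three saw teeth on the carrier's -y side, at its tip (carrier x = 10, y = -45, z = 20 mm). The teeth are aluminium, 11 mm deep, from z = 10 to 30 mm; each has a 22 mm ramp towards +x and an upright rear face. First tooth 40 mm ahead (x = 50), third 40 mm behind (x = -30). A tooth clicks as its rear face passes lane x = 10 mm, and then cannot come back.
- deck (a point): Centre of the carrier's deck (carrier x = 0, y = 0, z = 36 mm). With the second tooth bearing on the pawl it is at lane x = 0; from there the carrier has about 15 mm of free play forwards before the third tooth begins to lift the pawl; the third clicks at lane x = 40 mm.
- cylinder: Graduated glass cylinder with a heavy white stopper, 212 mm tall, standing loose near the middle of the carrier's deck; origin at the centre of its underside, z axis up. Foot 46 mm across and 8 mm thick, tube 26 mm across, collar and stopper 32 mm across. About 0.16 kg, top-heavy: it topples at about 0.2 rad or when the carrier is jerked; pushing at 30 to 40 mm/s is safe.
- tube_rack: Bystander: black 5 x 5 tube rack 115 x 115 x 42 mm with three capped tubes up to 102 mm high; origin under its centre.
- scanner: Bystander: white hand scanner lying on the bench, 168 x 58 x 40 mm; origin on the bench under its handle.
- dropper_bottle: Bystander: small amber bottle, 32 mm across, 85 mm high, beside the lane; origin under its centre.
- specimen_jar: Bystander: jar 52 mm across, 60 mm high, beside the lane; origin under its centre.
- steel_tray: Bystander: shallow steel tray 200 x 130 x 22 mm; origin under its centre.
- slide_box: Bystander: cardboard slide box 85 x 75 x 32 mm; origin under its centre.
Not all that is in view belongs to the job. Of the things that look like the carrier, the smaller one is meant. Leave any orange look-alike of the cylinder alone.

How it is judged:
By the outcome, as a careful person would: the job done as asked, in the order asked, and still so for the second after the job is handed in, with the robot touching nothing.
It also fails if it takes over 72 s, if anything falls off the work surface, if the arm or the gripper's body presses on something with over 40 N, if the wrist force passes 120 N, or if a joint passes its speed limit or range.

## Working session

There is one attempt and no reset: what is moved stays moved. The work goes in short steps, Python scripts to look and compute and a tool call to move; the robot and the scene stay as the last step left them, time stands still between calls to the robot, and variables do not carry over. Pictures are saved under pics/ and viewed, and the job is handed in when it is done.

Besides the shell and the picture viewer there is one more tool, called after "Call:" by a JSON object that holds its "fn" and its "kwargs", one argument or row to a line. send_rows: Moves the arm, as the interface text tells. Its arguments: {"type":"object","properties":{"moves":{"type":"array","items":{"type":"object","properties":{"jaw":{"type":"number"},"delta_pos":{"type":"array","items":{"type":"number"}},"spin":{"type":"number"}}}},"force":{"type":"number"}},"required":["moves"]}

```bash
ls; mkdir -p pics
python3 - <<'E'
from bench import *
import cv2,numpy as np
s=get_state();print(s)
for n in("scene","side","wrist"):
    im=camera(n);cv2.imwrite(f"pics/{n}0.png",im[:,:,::-1]);p=camera_params(n);print(n,p)
E
```

```text
pics
{'time': 0.0, 'q': array([ 1.19449521,  0.59211199,  0.04832607,  1.60984392, -0.03328796,
        0.94266724, -0.03370919]), 'joint_vel': array([ 0.00049274,  0.0024154 , -0.00015409, -0.00049505,  0.0003468 ,
       -0.00043166, -0.00112099]), 'effort': array([-6.56968714e-04, -5.48689306e+01,  1.54634770e+00, -1.98123765e+01,
        9.37118166e-03,  8.82611785e-03, -2.49822546e-05]), 'eef_pos': array([ 0.20205247, -0.69537566,  0.21323871]), 'ee_rot': array([-1.32858254,  0.99971784, -0.99661552]), 'force': array([0.45464927, 1.13552398, 0.31803661]), 'moment': array([ 0.03818876,  0.05391341, -0.02987182]), 'width': 1.0024245330958095}
scene {'K': array([[415.98975234,   0.        , 281.27612925],
       [  0.        , 415.98975234, 209.6482405 ],
       [  0.        ,   0.        ,   1.        ]]), 'D': array([-0.00504358,  0.        ,  0.        ,  0.        ,  0.        ]), 'R': array([[-0.22960318,  0.97325958, -0.00694   ],
       [ 0.59904057,  0.13569351, -0.78913729],
       [-0.76709372, -0.18534577, -0.61417764]]), 't': array([ 0.18049874, -0.25375052,  1.81036604
[... 342 characters left out ...]
],
       [ 0.37003674, -0.5899625 , -0.71764689]]), 't': array([0.38458385, 0.23506939, 1.31764262])}
wrist {'K': array([[309.17345524,   0.        , 279.9818819 ],
       [  0.        , 309.17345524, 209.04757966],
       [  0.        ,   0.        ,   1.        ]]), 'D': array([0.0178624, 0.       , 0.       , 0.       , 0.       ]), 'tool_from_camera': array([[ 9.99999946e-01,  3.12061354e-04, -1.00113783e-04,
         2.06247582e-04],
       [ 1.81394459e-04, -2.72615182e-01,  9.62123137e-01,
        -1.58747750e-01],
       [ 2.72948912e-04, -9.62123103e-01, -2.72615224e-01,
         6.78648967e-02],
       [ 0.00000000e+00,  0.00000000e+00,  0.00000000e+00,
         1.00000000e+00]])}
```

View pics/scene0.png

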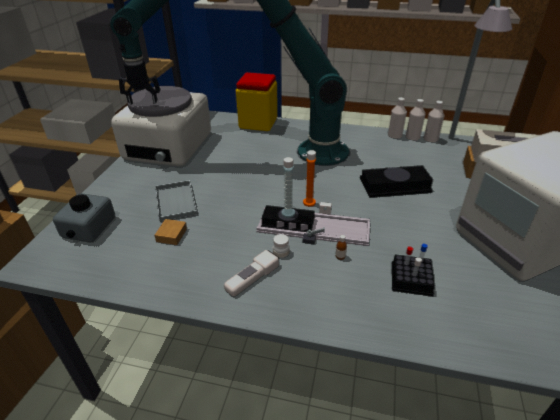

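View pics/side0.png

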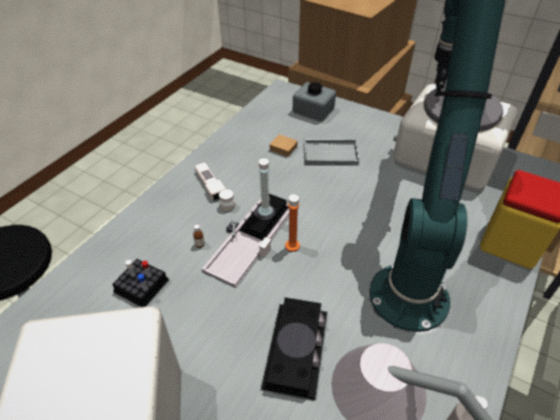

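View pics/wrist0.png

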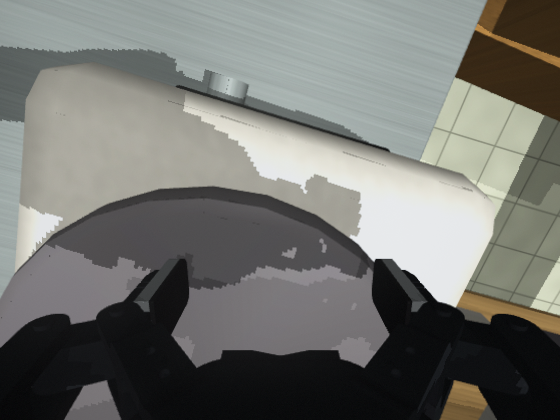

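Run:
```python
import cv2
a=cv2.imread("pics/scene0.png")[140:270,240:400];cv2.imwrite("pics/sc_c.png",cv2.resize(a,None,fx=5,fy=4.6,interpolation=2)[:600])
a=cv2.imread("pics/side0.png")[150:295,180:330];cv2.imwrite("pics/si_c.png",cv2.resize(a,None,fx=4,fy=4,interpolation=2))
```

```text
(no output)
```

View pics/sc_c.png

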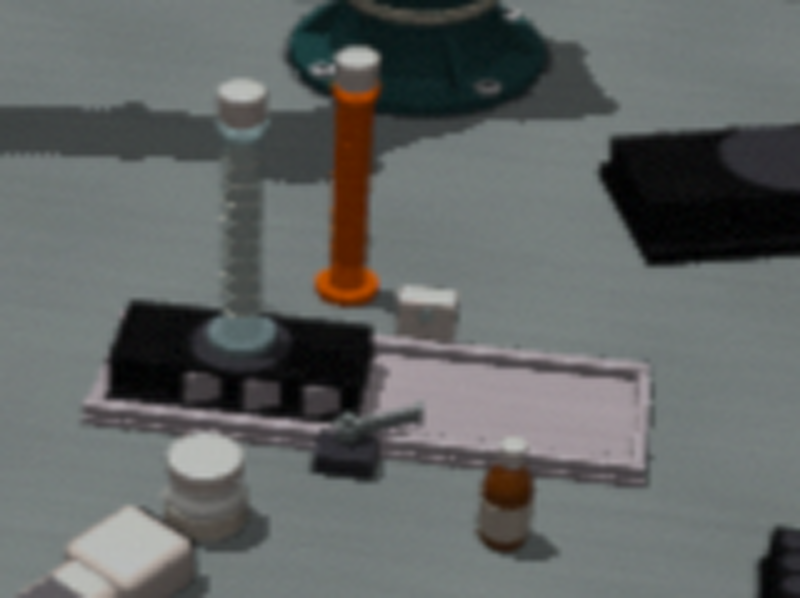

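View pics/si_c.png

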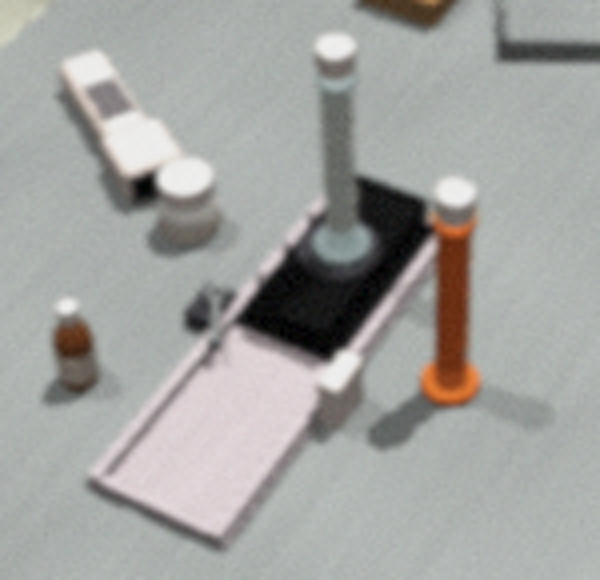

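```bash
cat > h.py <<'E'
from bench import *
import cv2,numpy as np
from scipy.spatial.transform import Rotation as Ro
def ray(n,uv,s=None):
    p=camera_params(n)
    u=cv2.undistortPoints(np.array([[uv]],float),p["K"],p["D"])[0,0]
    d=np.array([u[0],u[1],1.])
    if n=="wrist":
        T=p["tool_from_camera"];R=Ro.from_rotvec(s["ee_rot"]).as_matrix()
        return R@T[:3,3]+s["eef_pos"],R@T[:3,:3]@d
    return -p["R"].T@p["t"],p["R"].T@d
def plane(n,uv,z,s=None):
    o,d=ray(n,uv,s);return o+d*(z-o[2])/d[2]
def tri(a,b):
    (o,d),(p,e)=a,b
    d=d/np.linalg.norm(d);e=e/np.linalg.norm(e)
    t=np.linalg.lstsq(np.c_[d,-e],p-o,rcond=None)[0]
    x,y=o+d*t[0],p+e*t[1];return (x+y)/2,np.linalg.norm(x-y)
def proj(n,X,s=None):
    p=camera_params(n)
    if n=="wrist":
        R=Ro.from_rotvec(s["ee_rot"]).as_matrix();T=np.eye(4);T[:3,:3]=R;T[:3,3]=s["eef_pos"]
        M=np.linalg.inv(T@p["tool_from_camera"]);r,t=M[:3,:3],M[:3,3]
    else:r,t=p["R"],p["t"]
    return cv2.projectPoints(np.atleast_2d(X).astype(float),cv2.Rodrigues(r)[0],t,p["K"],p["D"])[0][:,0]
E
python3 - <<'E'
from h import *
s=get_state();print("toolR",Ro.from_rotvec(s["ee_rot"]).as_matrix().round(3).tolist())
sc=lambda x,y:(240+x/5-.4,140+y/4.6-.4); si=lambda x,y:(180+x/4-.4,150+y/4-.4)
pts=[("scene",sc(648,468),.006,155,-62),("scene",sc(650,362),.016,155,53),("scene",sc(85,408),.006,-215,-62),
("side",si(92,480),.006,155,-62),("side",si(222,540),.006,155,62)]
A=[];B=[]
for n,uv,z,x,y in pts:
    P=plane(n,uv,z);A.append([x/1e3,y/1e3]);B.append(P[:2]);print(n,np.round(uv,1),P.round(4))
A=np.array(A);B=np.array(B)
def fit(A,B):
    a=A-A.mean(0);b=B-B.mean(0)
    th=np.arctan2((a[:,0]*b[:,1]-a[:,1]*b[:,0]).sum(),(a*b).sum())
    R=np.array([[np.cos(th),-np.sin(th)],[np.sin(th),np.cos(th)]])
    t=B.mean(0)-R@A.mean(0);return th,t,(B-A@R.T-t)
th,t,r=fit(A,B);print("yaw",np.degrees(th),"o",t,"\nres",r.round(4).tolist())
# cylinder stopper, foot
print("stopper",tri(ray("scene",sc(242,92)),ray("side",si(335,42))))
print("block",tri(ray("scene",sc(428,295)),ray("side",si(338,368))))
# carrier deck corners z=.042
for q in[(130,303),(372,325),(362,372+5),(112,362)]:print("deck sc",plane("scene",sc(*q),.042).round(4))
for q in[(362,180),(437,222),(327,358),(240,318)]:print("deck si",plane("side",si(*q),.042).round(4))
E
```

```text
toolR [[0.279, -0.001, 0.96], [-0.96, 0.002, 0.279], [-0.002, -1.0, -0.0]]
scene [369.2 241.3] [0.5488 0.2356 0.006 ]
scene [369.6 218.3] [0.4421 0.2286 0.016 ]
scene [256.6 228.3] [ 0.567  -0.1368  0.006 ]
side [202.6 269.6] [0.5619 0.2302 0.006 ]
side [235.1 284.6] [0.4469 0.2249 0.006 ]
yaw 91.41503982339938 o [0.50117394 0.07516901] 
res [[-0.0105, 0.0039], [-0.0022, -0.0002], [-0.0014, 0.0014], [0.0026, -0.0014], [0.0116, -0.0037]]
stopper (array([ 0.51239536, -0.04277537,  0.25491985]), np.float64(0.0030846896506242887))
block (array([0.44090326, 0.07391916, 0.05138263]), np.float64(0.00046725724874430456))
deck sc [ 0.4835 -0.1267  0.042 ]
deck sc [0.4731 0.0408 0.042 ]
deck sc [0.5341 0.0446 0.042 ]
deck sc [ 0.5541 -0.1202  0.042 ]
deck si [ 0.5401 -0.1198  0.042 ]
deck si [ 0.4604 -0.1087  0.042 ]
deck si [0.4581 0.0633 0.042 ]
deck si [0.5392 0.0634 0.042 ]
```

Run:
```python
from h import *
sc=lambda x,y:(240+x/5-.4,140+y/4.6-.4); si=lambda x,y:(180+x/4-.4,150+y/4-.4)
print("orange top",tri(ray("scene",sc(357,55)),ray("side",si(456,187))))
print(plane("scene",sc(347,288),.008),plane("side",si(450,383),.008))
print("cyl foot",plane("scene",sc(240,335),.050),plane("side",si(343,243),.050))
print("bottle",plane("scene",sc(503,540),0),plane("side",si(78,380),0))
print("jar",plane("scene",sc(207,445),.06),plane("side",si(187,178),.06))
```

```text
orange top (array([0.38060881, 0.00697134, 0.21452589]), np.float64(0.0017020341983276436))
[0.38708506 0.00910242 0.008     ] [0.37836636 0.01107388 0.008     ]
cyl foot [ 0.51449461 -0.04197157  0.05      ] [ 0.50958779 -0.04167379  0.05      ]
bottle [0.63502676 0.15284403 0.        ] [0.63567301 0.15396334 0.        ]
jar [ 0.64755631 -0.03313911  0.06      ] [ 0.65610276 -0.03104669  0.06      ]
```

Call:
{"fn": "send_rows", "kwargs": {
  "force": 60,
  "moves": [
    {"jaw": -1, "delta_pos": [0, -0.05, 0], "spin": 0},
    {"jaw": -1, "delta_pos": [0, -0.1, 0], "spin": 0},
    {"jaw": -1, "delta_pos": [-0.04, -0.1, 0.045], "spin": 2},
    {"jaw": -1, "delta_pos": [-0.08, -0.1, 0.09], "spin": 4},
    {"jaw": -1, "delta_pos": [-0.12, -0.1, 0.135], "spin": 6},
    {"jaw": -1, "delta_pos": [-0.16, -0.1, 0.18], "spin": 8},
    {"jaw": -1, "delta_pos": [-0.2, -0.1, 0.225], "spin": 10},
    {"jaw": -1, "delta_pos": [-0.24, -0.1, 0.27], "spin": 12},
    {"jaw": -1, "delta_pos": [-0.28, -0.1, 0.315], "spin": 14},
    {"jaw": -1, "delta_pos": [-0.32, -0.1, 0.36], "spin": 14}
  ]
}}

```text
time: 1.4
eef_pos: [0.4593, -0.2866, 0.3143]
ee_rot: [-1.227, 1.181, -1.181]
force: [1.0, -0.4, -0.5]
width: -0.001
```

Call:
{"fn": "send_rows", "kwargs": {
  "moves": [
    {"jaw": -1, "delta_pos": [-0.05, 0, 0.025]},
    {"jaw": -1, "delta_pos": [-0.1, 0, 0.05]},
    {"jaw": -1, "delta_pos": [-0.1, 0, 0.05]},
    {"jaw": -1, "delta_pos": [-0.1, 0, 0.05]},
    {"jaw": -1, "delta_pos": [-0.1, 0, 0.05]},
    {"jaw": -1, "delta_pos": [-0.1, 0, 0.05]},
    {"jaw": -1, "delta_pos": [-0.1, 0, 0.05]},
    {"jaw": -1, "delta_pos": [-0.1, 0, 0.05]},
    {"jaw": -1, "delta_pos": [-0.1, 0, 0.05]},
    {"jaw": -1, "delta_pos": [-0.1, 0, 0.05]}
  ]
}}

```text
$.moves[0]: bad value
```

Run:
```python
from h import *
import json
s=get_state();print(s["eef_pos"],s["ee_rot"],s["force"],s["q"].round(2));print(Ro.from_rotvec(s["ee_rot"]).as_matrix().round(4))
json.dump({k:np.array(s[k]).tolist() for k in("eef_pos","ee_rot")},open("w1.json","w"))
im=camera("wrist");cv2.imwrite("pics/w1.png",im[:,:,::-1])
```

```text
[ 0.45931362 -0.2866418   0.31434934] [-1.22706569  1.18103397 -1.18119023] [ 0.98376319 -0.44477106 -0.52961467] [ 0.51  0.25 -0.04  1.91  0.01  0.98 -1.07]
[[ 3.810e-02  0.000e+00  9.993e-01]
 [-9.993e-01 -1.000e-04  3.810e-02]
 [ 1.000e-04 -1.000e+00 -0.000e+00]]
```

View pics/w1.png

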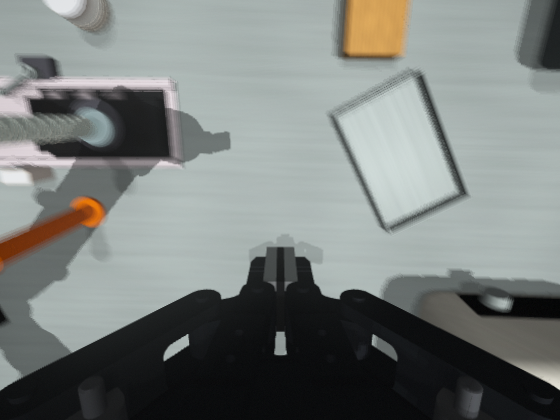

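Run:
```python
import cv2
a=cv2.imread("pics/w1.png")[50:190,0:200];cv2.imwrite("pics/w1c.png",cv2.resize(a,None,fx=4,fy=4,interpolation=2))
```

```text
(no output)
```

View pics/w1c.png

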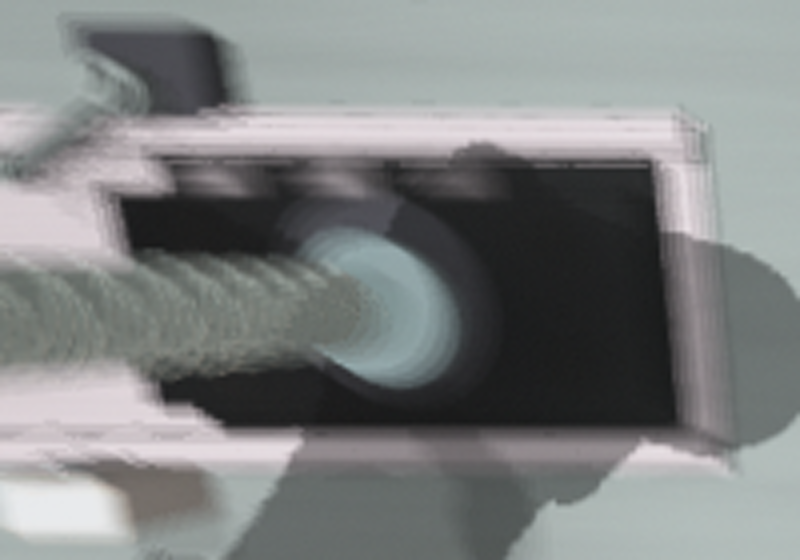

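Call:
{"fn": "send_rows", "kwargs": {
  "moves": [
    {"jaw": -1, "delta_pos": [-0.04, 0, 0.025], "spin": 0},
    {"jaw": -1, "delta_pos": [-0.08, 0, 0.045], "spin": 0},
    {"jaw": -1, "delta_pos": [-0.1, 0, 0.045], "spin": 0},
    {"jaw": -1, "delta_pos": [-0.1, 0, 0.045], "spin": 0},
    {"jaw": -1, "delta_pos": [-0.1, 0, 0.045], "spin": 0},
    {"jaw": -1, "delta_pos": [-0.1, 0, 0.045], "spin": 0},
    {"jaw": -1, "delta_pos": [-0.1, 0, 0.045], "spin": 0},
    {"jaw": -1, "delta_pos": [-0.1, 0, 0.045], "spin": 0},
    {"jaw": -1, "delta_pos": [-0.1, 0, 0.045], "spin": 0},
    {"jaw": -1, "delta_pos": [-0.1, 0, 0.045], "spin": 0}
  ]
}}

```text
time: 2.7
eef_pos: [0.4998, -0.1868, 0.3144]
ee_rot: [-1.227, 1.181, -1.181]
force: [-0.5, -0.4, 0.3]
width: -0.0
```

Run:
```python
from h import *
import json
s=get_state();print(s["eef_pos"],s["force"],s["q"].round(2),abs(s["joint_vel"]).max());print(Ro.from_rotvec(s["ee_rot"]).as_matrix().round(4))
json.dump({k:np.array(s[k]).tolist() for k in("eef_pos","ee_rot")},open("w2.json","w"))
im=camera("wrist");cv2.imwrite("pics/w2.png",im[:,:,::-1])
a=im[20:190,0:260,::-1];cv2.imwrite("pics/w2c.png",cv2.resize(a,None,fx=3,fy=3,interpolation=2))
```

```text
[ 0.4998254  -0.18684229  0.31440617] [-0.54744842 -0.37441107  0.33014537] [ 0.35  0.24 -0.1   1.92  0.03  0.98 -1.29] 0.0012859160024789554
[[ 0.0384  0.      0.9993]
 [-0.9993 -0.      0.0384]
 [ 0.     -1.      0.    ]]
```

View pics/w2.png

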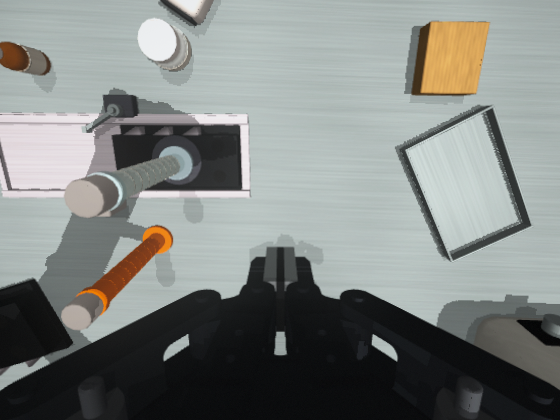

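View pics/w2c.png

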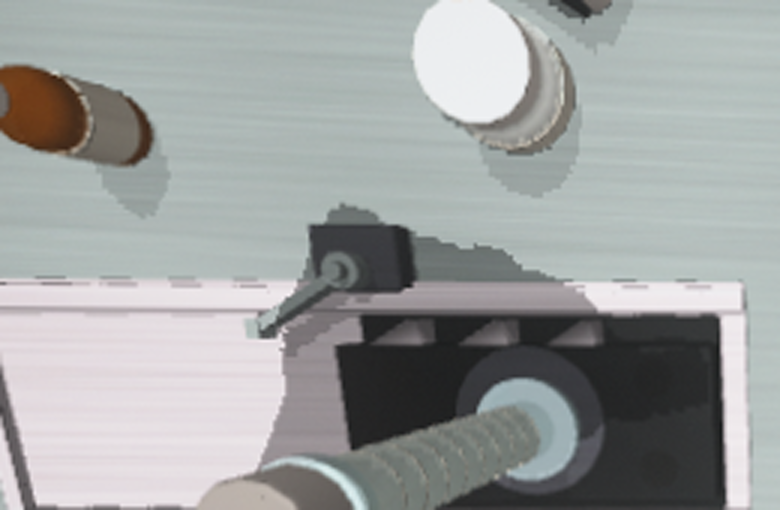

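Run:
```python
from h import *
import json
s={k:np.array(v) for k,v in json.load(open("w2.json")).items()}
for nm,uv,z in[("entry -62",(248.1,114),.006),("entry +62",(250,197),.006),("deck RR -",(239.3,135.7),.042),("deck RR +",(241,189),.042),("deck F -",(112.3,135),.042),("pivot",(113,109.3),.028),("nose",(84,129),.034),("foot",(177,162.5),.05),("rail -49 L",(60,124),.016),("rail -49 R",(240,125),.016),("rail out -62 L",(10,113.5),.006)]:
    print(nm,plane("wrist",uv,z,s).round(4))
print("stopper w/scene",tri(ray("wrist",(88,198),s),ray("scene",(240+242/5,140+92/4.6))))
```

```text
entry -62 [ 0.5761 -0.1383  0.006 ]
entry +62 [ 0.4531 -0.1425  0.006 ]
deck RR - [ 0.5469 -0.1303  0.042 ]
deck RR + [ 0.4731 -0.1328  0.042 ]
deck F - [0.5407 0.0408 0.042 ]
pivot [0.574  0.0433 0.028 ]
nose [0.5465 0.0822 0.034 ]
foot [ 0.5083 -0.0467  0.05  ]
rail -49 L [0.551  0.1256 0.016 ]
rail -49 R [ 0.5605 -0.1279  0.016 ]
rail out -62 L [0.5619 0.2    0.006 ]
stopper w/scene (array([ 0.50618625, -0.0426851 ,  0.24769884]), np.float64(0.002273659504887015))
```

Call:
{"fn": "send_rows", "kwargs": {
  "moves": [
    {"jaw": -1, "delta_pos": [0, 0.02, 0.008], "spin": 0},
    {"jaw": -1, "delta_pos": [0, 0.06, 0.0165], "spin": 0},
    {"jaw": -1, "delta_pos": [0, 0.1, 0.0165], "spin": 0},
    {"jaw": -1, "delta_pos": [0, 0.14, 0.0165], "spin": 0},
    {"jaw": -1, "delta_pos": [0, 0.18, 0.0165], "spin": 0},
    {"jaw": -1, "delta_pos": [0, 0.22, 0.0165], "spin": 0},
    {"jaw": -1, "delta_pos": [0, 0.25, 0.0165], "spin": 0},
    {"jaw": -1, "delta_pos": [0, 0.27, 0.0165], "spin": 0},
    {"jaw": -1, "delta_pos": [0, 0.278, 0.0165], "spin": 0},
    {"jaw": -1, "delta_pos": [0, 0.278, 0.0165], "spin": 0}
  ]
}}

```text
time: 4.0
eef_pos: [0.5164, -0.1861, 0.0363]
ee_rot: [-1.227, 1.181, -1.181]
force: [0.1, 0.4, 0.9]
width: -0.003
```

Run:
```python
from h import *
s=get_state();print(s["time"],s["eef_pos"],s["force"],s["q"].round(2))
im=camera("wrist");cv2.imwrite("pics/w3.png",im[:,:,::-1])
im=camera("scene")[120:260,210:390,::-1];cv2.imwrite("pics/s3.png",cv2.resize(im,None,fx=4,fy=4,interpolation=2))
```

```text
4.0 [ 0.51644085 -0.18612729  0.03625696] [0.12846861 0.35153367 0.89583656] [ 0.31  0.64 -0.06  2.11  0.1   0.39 -1.36]
```

View pics/w3.png

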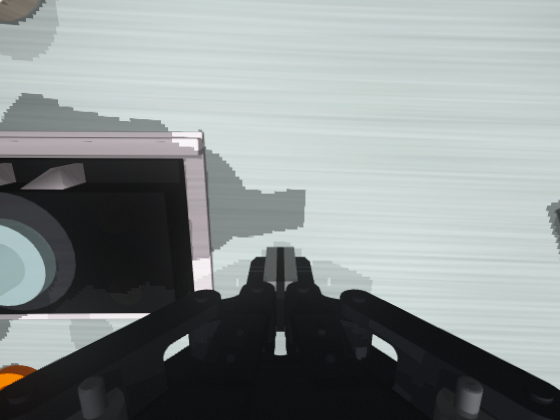

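View pics/s3.png

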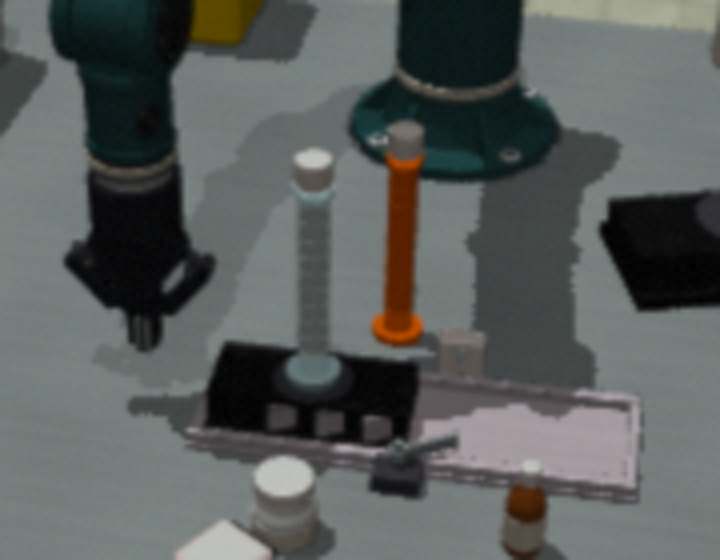

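Call:
{"fn": "send_rows", "kwargs": {
  "moves": [
    {"jaw": -1, "delta_pos": [0, 0, 0], "spin": 8},
    {"jaw": -1, "delta_pos": [0, 0, 0], "spin": 16},
    {"jaw": -1, "delta_pos": [0, 0, 0], "spin": 24},
    {"jaw": -1, "delta_pos": [0, 0, 0], "spin": 32},
    {"jaw": -1, "delta_pos": [-0.005, 0, 0], "spin": 40},
    {"jaw": -1, "delta_pos": [-0.01, 0, 0], "spin": 45},
    {"jaw": -1, "delta_pos": [-0.015, 0, 0], "spin": 45},
    {"jaw": -1, "delta_pos": [-0.02, 0, 0], "spin": 45},
    {"jaw": -1, "delta_pos": [-0.02, 0, 0], "spin": 45},
    {"jaw": -1, "delta_pos": [-0.02, 0, 0], "spin": 45}
  ]
}}

```text
time: 5.35
eef_pos: [0.5156, -0.1664, 0.0365]
ee_rot: [-0.758, 1.734, -1.735]
force: [0.3, -0.9, 0.3]
width: 0.002
```

Run:
```python
from h import *
s=get_state();print(s["time"],s["eef_pos"],s["force"],s["q"].round(2));R=Ro.from_rotvec(s["ee_rot"]).as_matrix()
f=np.array([-.0358,.9994,0]);print("fwd in tool",R.T@f, "left",R.T@np.array([-.9994,-.0358,0]))
im=camera("wrist");cv2.imwrite("pics/w4.png",im[:,:,::-1])
im=camera("scene")[120:260,210:390,::-1];cv2.imwrite("pics/s4.png",cv2.resize(im,None,fx=4,fy=4,interpolation=2))
p=proj("scene",s["eef_pos"]-[0,0,.014])[0];print("tip proj in crop",(p-[210,120])*4)
```

```text
5.35 [ 0.51557459 -0.16636467  0.03647621] [ 0.27429153 -0.91744126  0.31547228] [ 0.14  0.64  0.13  2.14 -0.21  0.37 -1.88]
fwd in tool [-7.09143775e-01 -8.87933568e-05 -7.05122045e-01] left [ 7.05122048e-01 -1.73531186e-04 -7.09143756e-01]
tip proj in crop [168.95842967 375.77728248]
```

View pics/w4.png

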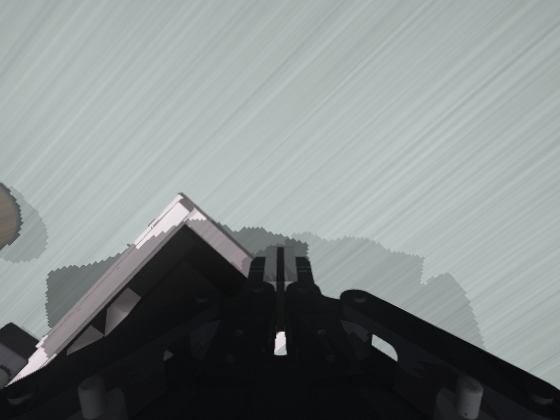

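View pics/s4.png

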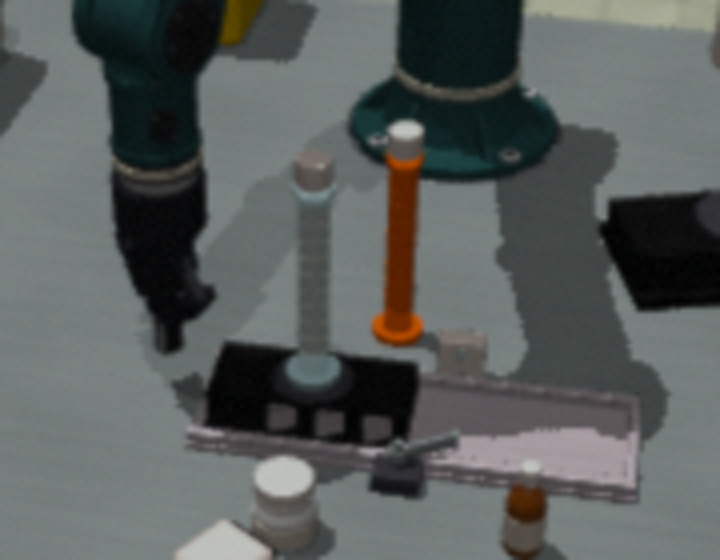

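Run:
```python
from h import *
s=get_state()
p=proj("side",s["eef_pos"]-[0,0,.014])[0];print("tip proj side",p)
im=camera("side")[100:250,190:390,::-1];cv2.imwrite("pics/d4.png",cv2.resize(im,None,fx=4,fy=4,interpolation=2));print((p-[190,100])*4)
```

```text
tip proj side [283.40860428 193.24352696]
[373.63441713 372.97410784]
```

View pics/d4.png

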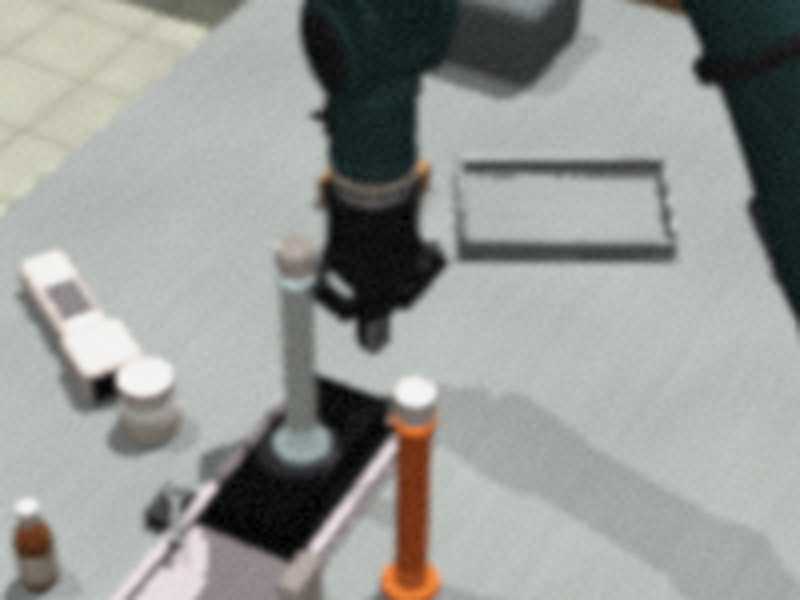

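Run:
```python
from h import *
s=get_state()
print(s["eef_pos"],tri(ray("scene",(210+167/4-.4,120+350/4-.4)),ray("side",(190+373/4-.4,100+348/4-.4))))
```

```text
[ 0.51551109 -0.16653364  0.03636543] (array([ 0.51755835, -0.16682055,  0.05296079]), np.float64(0.0014228122968217894))
```

Call:
{"fn": "send_rows", "kwargs": {
  "moves": [
    {"jaw": -1, "delta_pos": [0, 0.003, 0], "spin": 0},
    {"jaw": -1, "delta_pos": [0, 0.006, 0], "spin": 0},
    {"jaw": -1, "delta_pos": [0, 0.009, 0], "spin": 0},
    {"jaw": -1, "delta_pos": [0, 0.012, 0], "spin": 0},
    {"jaw": -1, "delta_pos": [0, 0.015, 0], "spin": 0},
    {"jaw": -1, "delta_pos": [0, 0.017, 0], "spin": 0},
    {"jaw": -1, "delta_pos": [0, 0.018, 0], "spin": 0},
    {"jaw": -1, "delta_pos": [0, 0.018, 0], "spin": 0},
    {"jaw": -1, "delta_pos": [0, 0.018, 0], "spin": 0},
    {"jaw": -1, "delta_pos": [0, 0.018, 0], "spin": 0}
  ]
}}

```text
time: 6.75
eef_pos: [0.5156, -0.1662, 0.0185]
ee_rot: [-0.758, 1.734, -1.735]
force: [0.3, -1.0, -0.6]
width: 0.005
```

Run:
```python
from h import *
s=get_state();print(s["time"],s["eef_pos"],s["force"],s["width"])
for n,x,y in(("scene",210,120),("side",220,130)):
    im=camera(n)[y:y+100,x:x+130,::-1];cv2.imwrite(f"pics/{n}5.png",cv2.resize(im,None,fx=6,fy=6,interpolation=2));print((proj(n,s["eef_pos"]-[0,0,.014])[0]-[x,y])*6)
```

```text
6.75 [ 0.51560242 -0.16617331  0.01847641] [ 0.31426489 -0.95325595 -0.59581968] 0.005041065516713205
[255.29295465 588.1132361 ]
[379.8836991 402.3322707]
```

View pics/scene5.png

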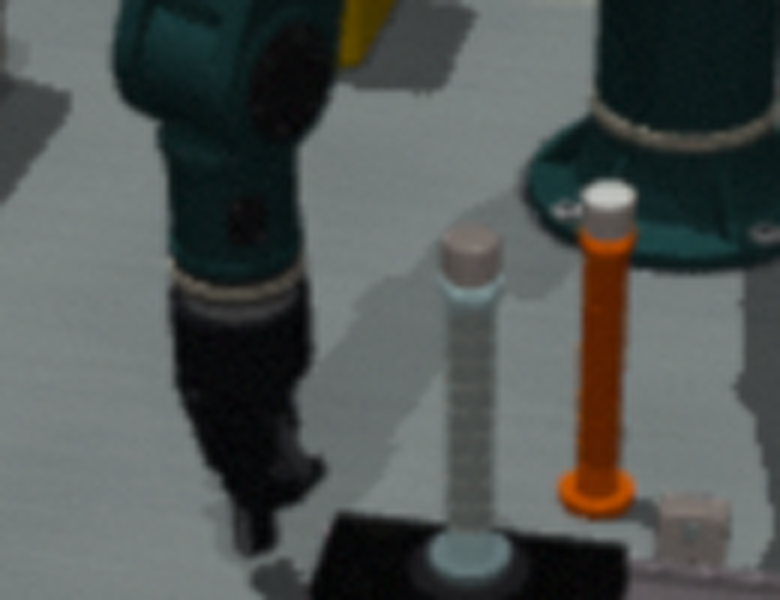

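View pics/side5.png

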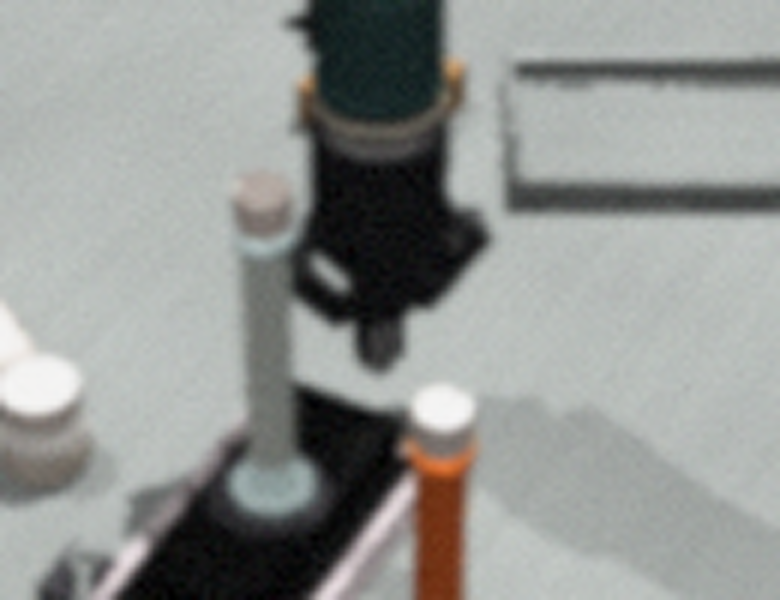

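Call:
{"fn": "send_rows", "kwargs": {
  "moves": [
    {"jaw": -1, "delta_pos": [0, 0.001, 0], "spin": 0},
    {"jaw": -1, "delta_pos": [0, 0.002, 0], "spin": 0},
    {"jaw": -1, "delta_pos": [0, 0.003, 0], "spin": 0},
    {"jaw": -1, "delta_pos": [0, 0.004, 0], "spin": 0},
    {"jaw": -1, "delta_pos": [0, 0.005, 0], "spin": 0},
    {"jaw": -1, "delta_pos": [0, 0.0055, 0], "spin": 0},
    {"jaw": -1, "delta_pos": [0, 0.006, 0], "spin": 0},
    {"jaw": -1, "delta_pos": [0, 0.006, 0], "spin": 0},
    {"jaw": -1, "delta_pos": [0, 0.006, 0], "spin": 0},
    {"jaw": -1, "delta_pos": [0, 0.006, 0], "spin": 0}
  ]
}}

```text
time: 8.1
eef_pos: [0.5156, -0.1661, 0.0124]
ee_rot: [-0.758, 1.735, -1.735]
force: [-0.4, 0.5, 0.2]
width: 0.001
```

Call:
{"fn": "send_rows", "kwargs": {
  "moves": [
    {"jaw": -1, "delta_pos": [0, 0.001, 0], "spin": 0},
    {"jaw": -1, "delta_pos": [0, 0.002, 0], "spin": 0},
    {"jaw": -1, "delta_pos": [0, 0.003, 0], "spin": 0},
    {"jaw": -1, "delta_pos": [0, 0.004, 0], "spin": 0},
    {"jaw": -1, "delta_pos": [0, 0.005, 0], "spin": 0},
    {"jaw": -1, "delta_pos": [0, 0.006, 0], "spin": 0},
    {"jaw": -1, "delta_pos": [0, 0.007, 0], "spin": 0},
    {"jaw": -1, "delta_pos": [0, 0.008, 0], "spin": 0},
    {"jaw": -1, "delta_pos": [0, 0.008, 0], "spin": 0},
    {"jaw": -1, "delta_pos": [0, 0.008, 0], "spin": 0}
  ]
}}

```text
time: 9.35
eef_pos: [0.5156, -0.1662, 0.0044]
ee_rot: [-0.758, 1.735, -1.735]
force: [-0.4, -0.0, 0.2]
width: -0.0
```

Run:
```python
from h import *
s=get_state();print(s["time"],s["eef_pos"],s["force"],s["width"])
for n,x,y in(("scene",210,140),("side",220,130)):
    im=camera(n)[y:y+100,x:x+130,::-1];cv2.imwrite(f"pics/{n}6.png",cv2.resize(im,None,fx=6,fy=6,interpolation=2))
    for z in(.015,.02,.025,.03):print(z,(proj(n,[*s["eef_pos"][:2],z])[0]-[x,y])*6)
```

```text
9.35 [ 0.51555855 -0.16615765  0.00439474] [-0.37537713 -0.04535725  0.23617761] -0.00021907814063084754
0.015 [254.43805124 453.86697512]
0.02 [254.00648824 447.07371002]
0.025 [253.57308505 440.25126992]
0.03 [253.13782999 433.39946804]
0.015 [380.0067061  389.17135497]
0.02 [380.04103527 382.85386183]
0.025 [380.07553625 376.50771704]
0.03 [380.11021034 370.13271951]
```

View pics/scene6.png

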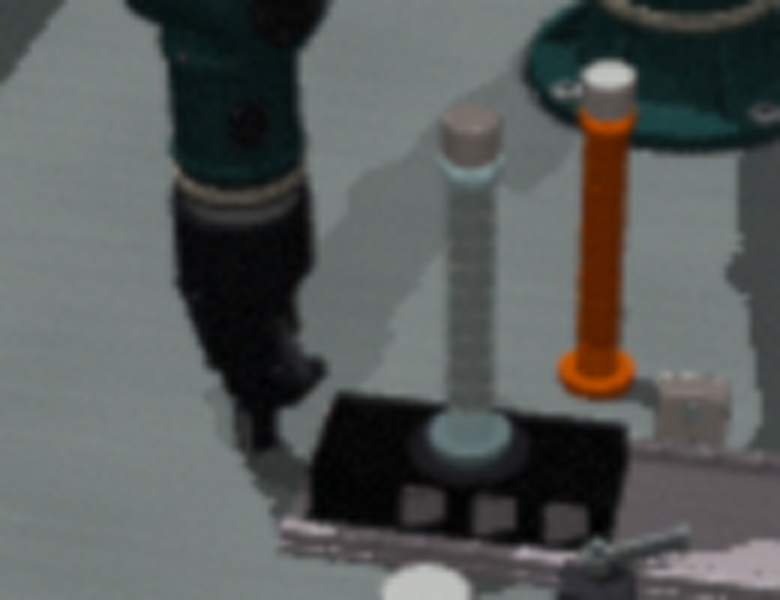

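View pics/side6.png

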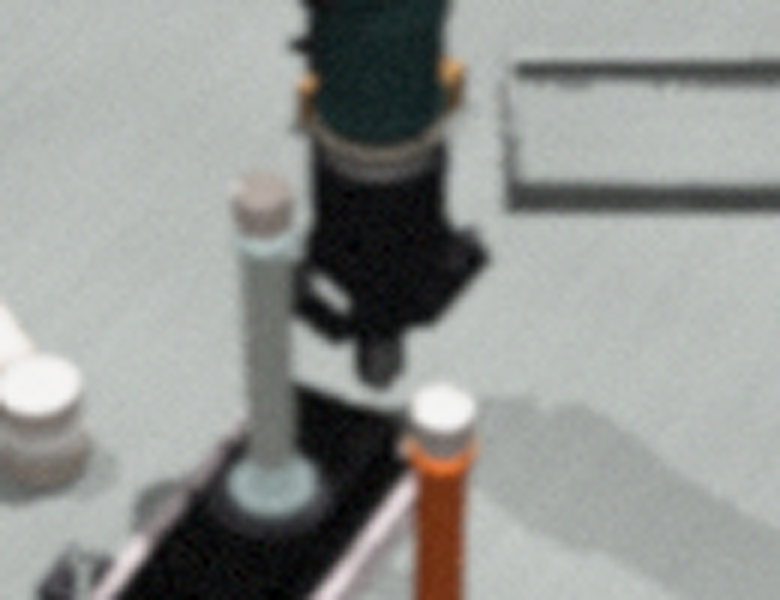

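Call:
{"fn": "send_rows", "kwargs": {
  "moves": [
    {"jaw": -1, "delta_pos": [-0.0021, 0, -0.0021], "spin": 0},
    {"jaw": -1, "delta_pos": [-0.0042, 0, -0.0042], "spin": 0},
    {"jaw": -1, "delta_pos": [-0.0064, 0, -0.0064], "spin": 0},
    {"jaw": -1, "delta_pos": [-0.0085, 0, -0.0085], "spin": 0},
    {"jaw": -1, "delta_pos": [-0.0106, 0, -0.0106], "spin": 0},
    {"jaw": -1, "delta_pos": [-0.0127, 0, -0.0127], "spin": 0},
    {"jaw": -1, "delta_pos": [-0.0149, 0, -0.0148], "spin": 0},
    {"jaw": -1, "delta_pos": [-0.017, 0, -0.0169], "spin": 0},
    {"jaw": -1, "delta_pos": [-0.0191, 0, -0.019], "spin": 0},
    {"jaw": -1, "delta_pos": [-0.0213, 0, -0.0211], "spin": 0}
  ]
}}

```text
time: 10.7
eef_pos: [0.5147, -0.137, 0.0045]
ee_rot: [-0.757, 1.734, -1.736]
force: [0.6, -1.8, -0.3]
width: -0.002
```

```bash
cat > look.py <<'E'
from h import *
import sys
s=get_state();t=sys.argv[1]
rel=s["eef_pos"][:2]-[.507,.0755];f=np.array([-.0358,.9994]);l=np.array([-.9994,-.0358])
print(s["time"],s["eef_pos"].round(4),"lane",(rel@f).round(4),(rel@l).round(4),"F",s["force"].round(2),"M",s["moment"].round(2),"fwdF",(s["force"][:2]@f).round(2),"q7",s["q"][6].round(2),"v",abs(s["joint_vel"]).max().round(3))
a=camera("scene")[130:260,240:380,::-1];a=cv2.resize(a,(560,520),interpolation=2)
cv2.imwrite(f"pics/L{t}.png",a)
E
python3 look.py 1
```

```text
10.7 [ 0.5147 -0.137   0.0045] lane -0.2126 -0.0001 F [ 0.62 -1.76 -0.25] M [-0.49 -0.02  0.03] fwdF -1.78 q7 -1.91 v 0.048
```

View pics/L1.png

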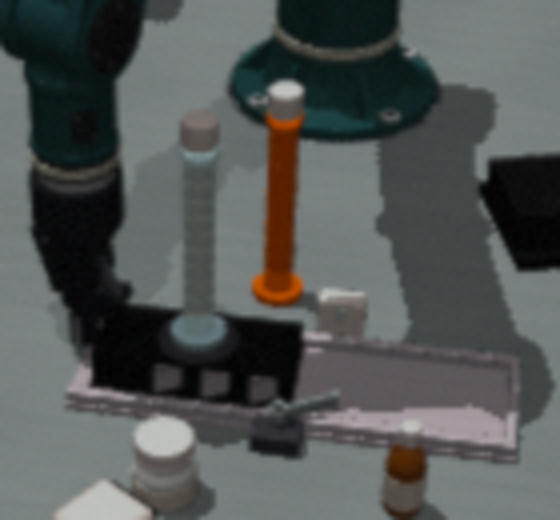

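Call:
{"fn": "send_rows", "kwargs": {
  "moves": [
    {"jaw": -1, "delta_pos": [-0.0021, 0, -0.0021], "spin": 0},
    {"jaw": -1, "delta_pos": [-0.0042, 0, -0.0042], "spin": 0},
    {"jaw": -1, "delta_pos": [-0.0064, 0, -0.0064], "spin": 0},
    {"jaw": -1, "delta_pos": [-0.0085, 0, -0.0085], "spin": 0},
    {"jaw": -1, "delta_pos": [-0.0106, 0, -0.0106], "spin": 0},
    {"jaw": -1, "delta_pos": [-0.0127, 0, -0.0127], "spin": 0},
    {"jaw": -1, "delta_pos": [-0.0149, 0, -0.0148], "spin": 0},
    {"jaw": -1, "delta_pos": [-0.017, 0, -0.0169], "spin": 0},
    {"jaw": -1, "delta_pos": [-0.0191, 0, -0.019], "spin": 0},
    {"jaw": -1, "delta_pos": [-0.0213, 0, -0.0211], "spin": 0}
  ]
}}

```text
time: 12.0
eef_pos: [0.5135, -0.1061, 0.0044]
ee_rot: [-0.758, 1.735, -1.735]
force: [-0.3, -2.8, 0.6]
width: -0.004
```

```bash
python3 look.py 2
```

```text
12.0 [ 0.5135 -0.1061  0.0044] lane -0.1817 0.0 F [-0.28 -2.82  0.61] M [-0.57 -0.06 -0.03] fwdF -2.81 q7 -1.95 v 0.05
```

View pics/L2.png

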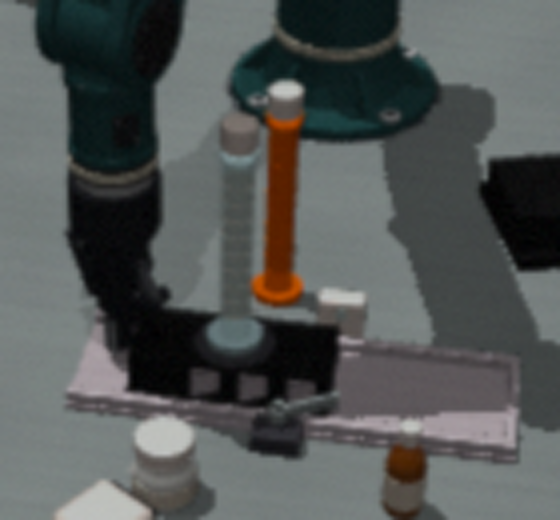

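```bash
cat > edge.py <<'E'
from h import *
import sys
f=np.array([-.0358,.9994]);o=np.array([.507,.0755]);l=np.array([-.9994,-.0358])
def front(im,x0):
    # sample along lane direction on the deck plane at several lane y, find dark->bright crossing
    g=cv2.cvtColor(im,cv2.COLOR_BGR2GRAY).astype(np.float32);out=[]
    for y in np.arange(.012,.033,.003):
        xs=np.arange(x0-.03,x0+.05,.0005)
        P=np.c_[o+np.outer(xs,f)+y*l,np.full(len(xs),.042)]
        uv=proj("scene",P).astype(np.float32)
        v=cv2.remap(g,uv[:,:1].copy(),uv[:,1:].copy(),cv2.INTER_LINEAR)[:,0]
        lo,hi=v[:20].mean(),v.max();k=np.where(v>(lo+60)/1.6 if hi>60 else v>hi*.6)[0]
        k=np.where(v>45)[0]
        out.append(xs[k[0]] if len(k) else np.nan)
    return np.array(out)
if __name__=="__main__":
    a=cv2.imread("pics/scene0.png") if sys.argv[1]=="0" else camera("scene")[:,:,::-1].copy()
    if sys.argv[1]!="0":cv2.imwrite(f"pics/full{sys.argv[1]}.png",a)
    e=front(a,float(sys.argv[2]));print(e.round(4),"centre",np.nanmedian(e)-.085)
E
python3 edge.py 0 -.036; python3 edge.py 2 .0; python3 -c "
from h import *;print(get_state()['eef_pos'])"
```

```text
[-0.0305 -0.032  -0.033  -0.0335 -0.0335 -0.034  -0.035 ] centre -0.11849999999999998
[0.004  0.003  0.0025 0.002  0.0025 0.0035 0.0035] centre -0.08199999999999998
[ 0.51340057 -0.10554492  0.00435189]
```

Call:
{"fn": "send_rows", "kwargs": {
  "moves": [
    {"jaw": -1, "delta_pos": [-0.0021, 0, -0.0021], "spin": 0},
    {"jaw": -1, "delta_pos": [-0.0042, 0, -0.0042], "spin": 0},
    {"jaw": -1, "delta_pos": [-0.0064, 0, -0.0064], "spin": 0},
    {"jaw": -1, "delta_pos": [-0.0085, 0, -0.0085], "spin": 0},
    {"jaw": -1, "delta_pos": [-0.0106, 0, -0.0106], "spin": 0},
    {"jaw": -1, "delta_pos": [-0.0127, 0, -0.0127], "spin": 0},
    {"jaw": -1, "delta_pos": [-0.0149, 0, -0.0148], "spin": 0},
    {"jaw": -1, "delta_pos": [-0.017, 0, -0.0169], "spin": 0},
    {"jaw": -1, "delta_pos": [-0.0191, 0, -0.019], "spin": 0},
    {"jaw": -1, "delta_pos": [-0.0213, 0, -0.0211], "spin": 0}
  ]
}}

```text
time: 13.35
eef_pos: [0.5123, -0.0774, 0.0044]
ee_rot: [-0.757, 1.734, -1.737]
force: [-0.3, -4.8, -0.5]
width: -0.0
```

```bash
python3 look.py 3;  python3 edge.py 3 .03
```

```text
13.35 [ 0.5123 -0.0774  0.0044] lane -0.153 0.0002 F [-0.25 -4.77 -0.49] M [-1.16  0.04 -0.08] fwdF -4.76 q7 -1.99 v 0.05
[0.032  0.0305 0.0305 0.0305 0.0305 0.0305 0.03  ] centre -0.05450000000000001
```

View pics/L3.png

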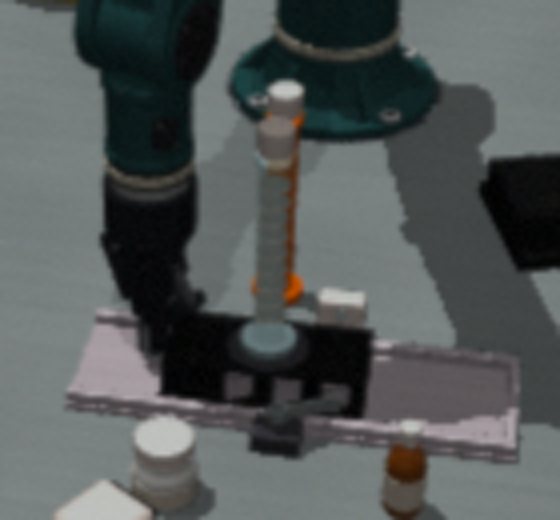

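Call:
{"fn": "send_rows", "kwargs": {
  "moves": [
    {"jaw": -1, "delta_pos": [-0.0021, 0, -0.0021], "spin": 0},
    {"jaw": -1, "delta_pos": [-0.0042, 0, -0.0042], "spin": 0},
    {"jaw": -1, "delta_pos": [-0.0064, 0, -0.0064], "spin": 0},
    {"jaw": -1, "delta_pos": [-0.0085, 0, -0.0085], "spin": 0},
    {"jaw": -1, "delta_pos": [-0.0106, 0, -0.0106], "spin": 0},
    {"jaw": -1, "delta_pos": [-0.0127, 0, -0.0127], "spin": 0},
    {"jaw": -1, "delta_pos": [-0.0149, 0, -0.0148], "spin": 0},
    {"jaw": -1, "delta_pos": [-0.017, 0, -0.0169], "spin": 0},
    {"jaw": -1, "delta_pos": [-0.0191, 0, -0.019], "spin": 0},
    {"jaw": -1, "delta_pos": [-0.0213, 0, -0.0211], "spin": 0}
  ]
}}

```text
time: 14.7
eef_pos: [0.5114, -0.046, 0.0044]
ee_rot: [-0.758, 1.735, -1.734]
force: [-0.0, -4.9, 0.0]
width: 0.003
```

```bash
python3 look.py 4;  python3 edge.py 4 .06
```

```text
14.7 [ 0.5114 -0.046   0.0044] lane -0.1216 -0.0001 F [-0.01 -4.88  0.03] M [-0.89  0.08 -0.03] fwdF -4.87 q7 -2.03 v 0.049
[0.0625 0.0615 0.061  0.0605 0.061  0.061  0.0605] centre -0.02399999999999998
```

View pics/L4.png

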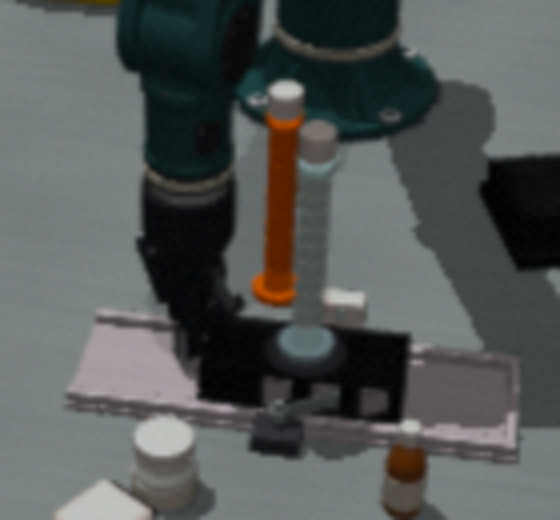

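Call:
{"fn": "send_rows", "kwargs": {
  "moves": [
    {"jaw": -1, "delta_pos": [-0.0018, 0, -0.0018], "spin": 0},
    {"jaw": -1, "delta_pos": [-0.0035, 0, -0.0035], "spin": 0},
    {"jaw": -1, "delta_pos": [-0.0053, 0, -0.0053], "spin": 0},
    {"jaw": -1, "delta_pos": [-0.0071, 0, -0.0071], "spin": 0},
    {"jaw": -1, "delta_pos": [-0.0089, 0, -0.0088], "spin": 0},
    {"jaw": -1, "delta_pos": [-0.0106, 0, -0.0106], "spin": 0},
    {"jaw": -1, "delta_pos": [-0.0124, 0, -0.0123], "spin": 0},
    {"jaw": -1, "delta_pos": [-0.0142, 0, -0.0141], "spin": 0},
    {"jaw": -1, "delta_pos": [-0.016, 0, -0.0159], "spin": 0},
    {"jaw": -1, "delta_pos": [-0.0177, 0, -0.0176], "spin": 0}
  ]
}}

```text
time: 16.05
eef_pos: [0.5096, -0.0224, 0.0044]
ee_rot: [-0.759, 1.736, -1.736]
force: [-1.4, -4.4, 0.9]
width: 0.002
```

```bash
python3 look.py 5;  python3 edge.py 5 .085
python3 - <<'E'
from h import *
s=get_state();im=camera("wrist")[:,:,::-1];cv2.imwrite("pics/w5.png",im)
E
```

```text
16.05 [ 0.5096 -0.0224  0.0044] lane -0.098 0.0009 F [-1.44 -4.37  0.89] M [-1.02  0.18  0.04] fwdF -4.32 q7 -2.06 v 0.04
[0.086  0.0855 0.0845 0.0845 0.0845 0.0845 0.0845] centre -0.0004999999999999727
```

View pics/L5.png

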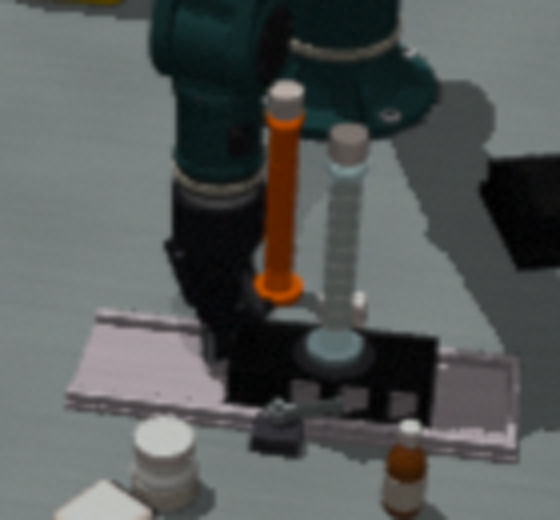

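View pics/w5.png

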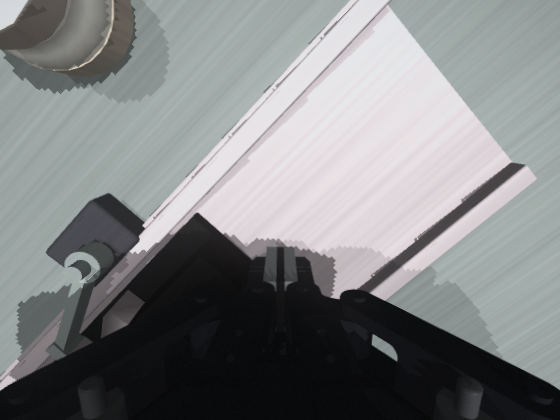

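Call:
{"fn": "send_rows", "kwargs": {
  "moves": [
    {"jaw": -1, "delta_pos": [-0.0011, 0, -0.0011], "spin": 0},
    {"jaw": -1, "delta_pos": [-0.0021, 0, -0.0021], "spin": 0},
    {"jaw": -1, "delta_pos": [-0.0032, 0, -0.0032], "spin": 0},
    {"jaw": -1, "delta_pos": [-0.0042, 0, -0.0042], "spin": 0},
    {"jaw": -1, "delta_pos": [-0.0052, 0, -0.0052], "spin": 0},
    {"jaw": -1, "delta_pos": [-0.006, 0, -0.006], "spin": 0},
    {"jaw": -1, "delta_pos": [-0.0064, 0, -0.0064], "spin": 0},
    {"jaw": -1, "delta_pos": [-0.0064, 0, -0.0064], "spin": 0},
    {"jaw": -1, "delta_pos": [-0.0064, 0, -0.0064], "spin": 0},
    {"jaw": -1, "delta_pos": [-0.0064, 0, -0.0064], "spin": 0}
  ]
}}

```text
time: 17.45
eef_pos: [0.5103, -0.0122, 0.0044]
ee_rot: [-0.758, 1.735, -1.734]
force: [0.2, -1.9, 0.3]
width: -0.001
```

```bash
python3 look.py 6;  python3 edge.py 6 .09
python3 - <<'E'
from h import *
s=get_state();im=camera("wrist")[:,:,::-1];cv2.imwrite("pics/w6.png",cv2.resize(im[180:380,0:260],None,fx=3,fy=3,interpolation=2))
E
```

```text
17.45 [ 0.5103 -0.0122  0.0044] lane -0.0878 -0.0002 F [ 0.25 -1.91  0.31] M [-0.38 -0.06 -0.01] fwdF -1.92 q7 -2.07 v 0.002
[0.0955 0.0945 0.094  0.094  0.094  0.094  0.094 ] centre 0.009000000000000022
```

View pics/w6.png

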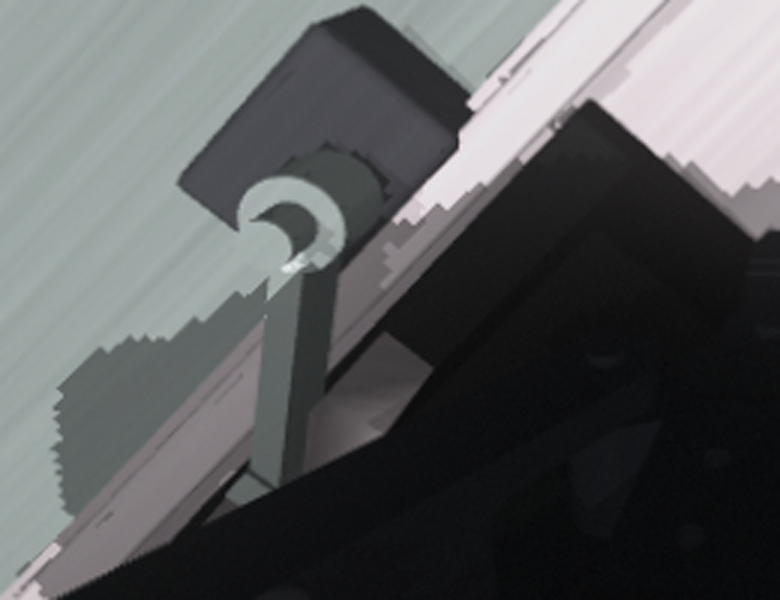

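View pics/L6.png

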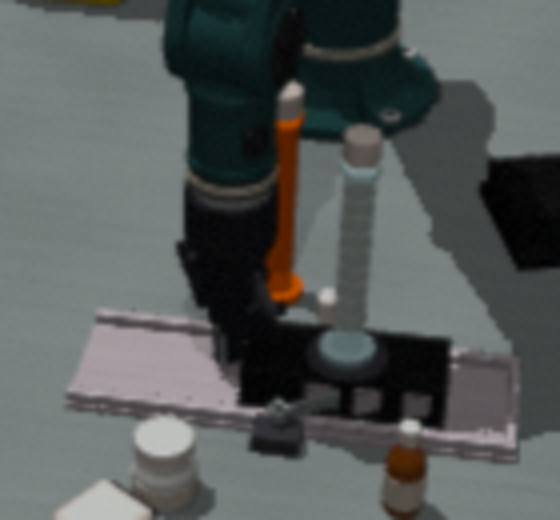

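Call:
{"fn": "send_rows", "kwargs": {
  "moves": [
    {"jaw": -1, "delta_pos": [0.003, 0, 0.003], "spin": 0},
    {"jaw": -1, "delta_pos": [0.012, 0, 0.012], "spin": 0},
    {"jaw": -1, "delta_pos": [0.024, 0, 0.024], "spin": 0},
    {"jaw": -1, "delta_pos": [0.035, -0.01, 0.035], "spin": 0},
    {"jaw": -1, "delta_pos": [0.035, -0.06, 0.035], "spin": 0},
    {"jaw": -1, "delta_pos": [0.035, -0.11, 0.035], "spin": 0},
    {"jaw": -1, "delta_pos": [0.035, -0.16, 0.035], "spin": 0},
    {"jaw": -1, "delta_pos": [0.035, -0.21, 0.035], "spin": 0},
    {"jaw": -1, "delta_pos": [0.035, -0.26, 0.035], "spin": 0},
    {"jaw": -1, "delta_pos": [0.035, -0.31, 0.035], "spin": 0}
  ]
}}

```text
time: 18.85
eef_pos: [0.5112, -0.0632, 0.3167]
ee_rot: [-0.756, 1.735, -1.736]
force: [1.2, 0.7, -0.6]
width: -0.004
```

```bash
python3 look.py 7;  python3 edge.py 7 .09
python3 - <<'E'
from h import *
import json
s=get_state();im=camera("wrist")[:,:,::-1];cv2.imwrite("pics/w7.png",im)
json.dump({k:np.array(s[k]).tolist() for k in("eef_pos","ee_rot")},open("w7.json","w"))
E
```

```text
18.85 [ 0.5112 -0.0632  0.3167] lane -0.1388 0.0008 F [ 1.22  0.71 -0.64] M [ 0.06 -0.07 -0.02] fwdF 0.67 q7 -2.18 v 0.908
[0.097  0.0965 0.096  0.096  0.096  0.0965 0.0965] centre 0.011500000000000024
```

View pics/w7.png

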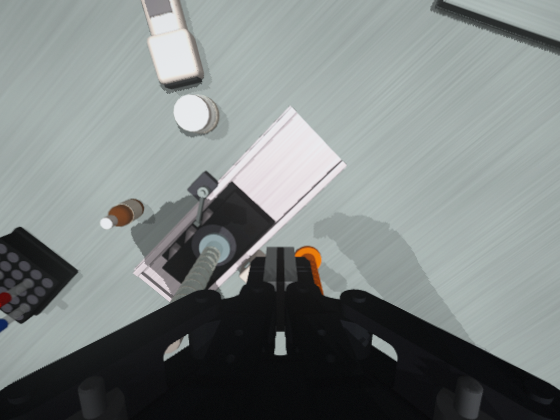

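View pics/L7.png

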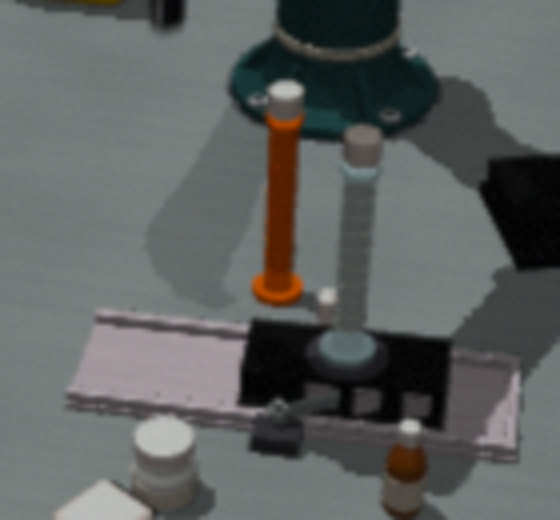

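Run:
```python
import cv2
a=cv2.imread("pics/w7.png")[160:300,110:300];cv2.imwrite("pics/w7c.png",cv2.resize(a,None,fx=4,fy=4,interpolation=2))
```

```text
(no output)
```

View pics/w7c.png

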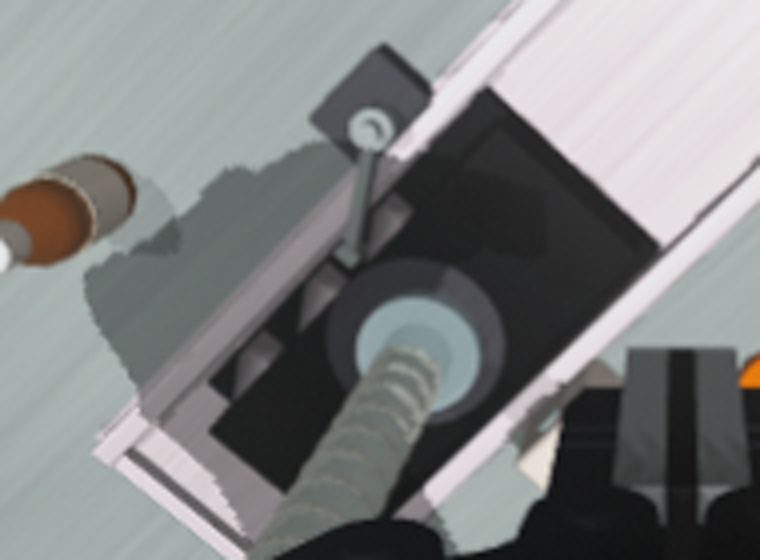

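Call:
{"fn": "send_rows", "kwargs": {
  "moves": [
    {"jaw": -1, "delta_pos": [-0.02, 0, -0.02], "spin": -10},
    {"jaw": -1, "delta_pos": [-0.044, 0, -0.044], "spin": -20},
    {"jaw": -1, "delta_pos": [-0.068, 0, -0.068], "spin": -30},
    {"jaw": -1, "delta_pos": [-0.092, 0, -0.092], "spin": -40},
    {"jaw": -1, "delta_pos": [-0.116, 0, -0.116], "spin": -50},
    {"jaw": -1, "delta_pos": [-0.14, 0, -0.139], "spin": -60},
    {"jaw": -1, "delta_pos": [-0.164, 0, -0.163], "spin": -70},
    {"jaw": -1, "delta_pos": [-0.188, 0, -0.187], "spin": -80},
    {"jaw": -1, "delta_pos": [-0.188, 0, -0.187], "spin": -90},
    {"jaw": -1, "delta_pos": [-0.188, 0, -0.187], "spin": -100}
  ]
}}

```text
time: 20.25
eef_pos: [0.5015, 0.2024, 0.3127]
ee_rot: [-1.528, 0.446, -0.441]
force: [1.2, -0.8, 0.1]
width: -0.0
```

Call:
{"fn": "send_rows", "kwargs": {
  "moves": [
    {"jaw": -1, "delta_pos": [0, 0, 0], "spin": -10},
    {"jaw": -1, "delta_pos": [0, 0, 0], "spin": -20},
    {"jaw": -1, "delta_pos": [0, 0, 0], "spin": -30},
    {"jaw": -1, "delta_pos": [0, 0, 0], "spin": -35},
    {"jaw": -1, "delta_pos": [0, 0.04, 0], "spin": -35},
    {"jaw": -1, "delta_pos": [0, 0.08, 0], "spin": -35},
    {"jaw": -1, "delta_pos": [0, 0.12, 0], "spin": -35},
    {"jaw": -1, "delta_pos": [0, 0.14, 0], "spin": -35},
    {"jaw": -1, "delta_pos": [0, 0.14, 0], "spin": -35},
    {"jaw": -1, "delta_pos": [0, 0.14, 0], "spin": -35}
  ]
}}

```text
time: 21.5
eef_pos: [0.5028, 0.2028, 0.1746]
ee_rot: [-1.571, -0.03, 0.03]
force: [0.3, 0.3, 1.0]
width: -0.0
```

```bash
python3 look.py 8;  python3 edge.py 8 .09
python3 - <<'E'
from h import *
s=get_state();print(s["q"].round(2));R=Ro.from_rotvec(s["ee_rot"]).as_matrix()
f=np.array([-.0358,.9994,0]);print("fwd in tool",R.T@f, "left",R.T@np.array([-.9994,-.0358,0]))
im=camera("wrist")[:,:,::-1];cv2.imwrite("pics/w8.png",im)
E
```

```text
21.5 [0.5028 0.2028 0.1746] lane 0.1274 -0.0004 F [0.27 0.27 1.04] M [ 0.01 -0.02  0.01] fwdF 0.26 q7 -0.55 v 0.017
[0.0955 0.094  0.094  0.094  0.094  0.094  0.094 ] centre 0.009000000000000022
[-0.33  0.42 -0.18  2.05  0.11  0.68 -0.55]
fwd in tool [2.37056072e-03 6.77459659e-04 1.00003796e+00] left [-1.00003686 -0.00163121  0.00237166]
```

View pics/w8.png

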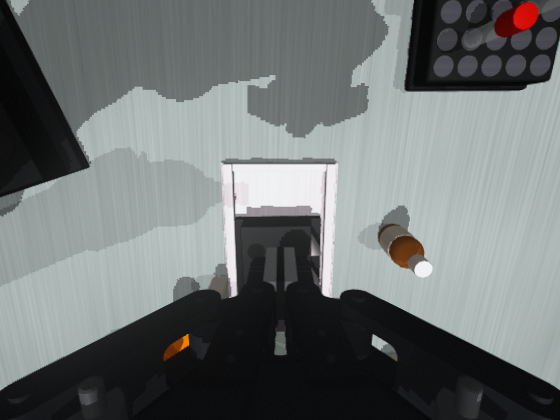

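View pics/L8.png

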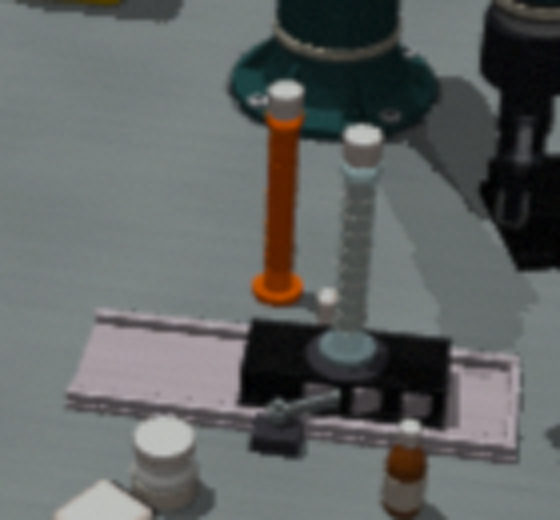

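Run:
```python
from h import *
s=get_state()
f=np.array([-.0358,.9994]);o=np.array([.507,.0755])
for uv,z in(((250,215),.042),((310,214),.042),((280,160),.014)):
    P=plane("wrist",uv,z,s);print(P.round(4),((P[:2]-o)@f).round(4))
```

```text
[0.4736 0.1821 0.042 ] 0.1077
[0.5328 0.1854 0.042 ] 0.1089
[0.5013 0.2339 0.014 ] 0.1585
```

Call:
{"fn": "send_rows", "kwargs": {
  "moves": [
    {"jaw": -1, "delta_pos": [0, 0.03, 0], "spin": 0},
    {"jaw": -1, "delta_pos": [0, 0.06, 0], "spin": 0},
    {"jaw": -1, "delta_pos": [0, 0.09, 0], "spin": 0},
    {"jaw": -1, "delta_pos": [0, 0.12, 0], "spin": 0},
    {"jaw": -1, "delta_pos": [0, 0.14, 0], "spin": 0},
    {"jaw": -1, "delta_pos": [0, 0.15, 0], "spin": 0},
    {"jaw": -1, "delta_pos": [0, 0.16, 0], "spin": 0},
    {"jaw": -1, "delta_pos": [0, 0.164, 0], "spin": 0},
    {"jaw": -1, "delta_pos": [0, 0.166, 0], "spin": 0},
    {"jaw": -1, "delta_pos": [0, 0.166, 0], "spin": 0}
  ]
}}

```text
time: 22.9
eef_pos: [0.5028, 0.2033, 0.0086]
ee_rot: [-1.57, -0.031, 0.03]
force: [0.2, -0.3, 0.5]
width: -0.004
```

```bash
python3 look.py 9
python3 - <<'E'
from h import *
s=get_state();im=camera("side")[170:300,170:330,::-1];cv2.imwrite("pics/d9.png",cv2.resize(im,None,fx=4,fy=4,interpolation=2))
E
```

```text
22.9 [0.5028 0.2033 0.0086] lane 0.1279 -0.0004 F [ 0.17 -0.34  0.53] M [0.01 0.03 0.03] fwdF -0.34 q7 -0.62 v 0.004
```

View pics/L9.png

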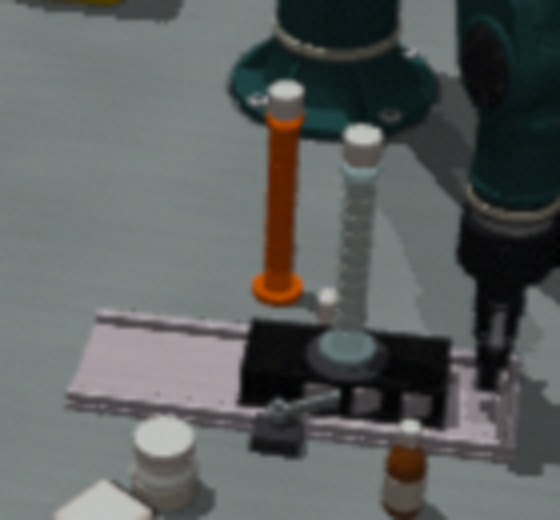

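View pics/d9.png

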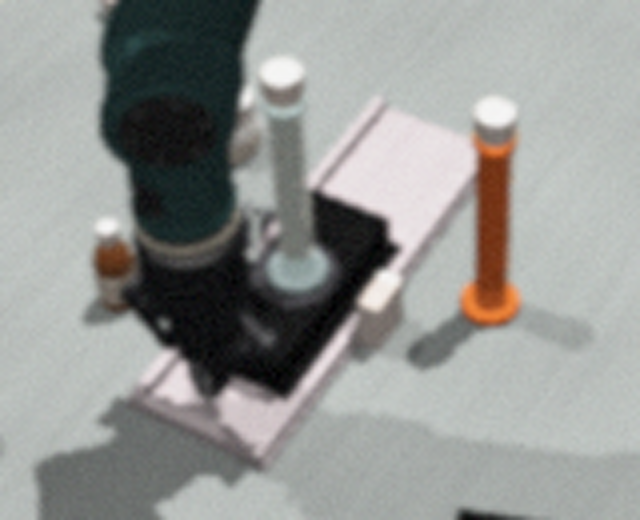

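Call:
{"fn": "send_rows", "kwargs": {
  "moves": [
    {"jaw": -1, "delta_pos": [0, 0.001, -0.0024], "spin": 0},
    {"jaw": -1, "delta_pos": [0, 0.002, -0.0048], "spin": 0},
    {"jaw": -1, "delta_pos": [0, 0.003, -0.0072], "spin": 0},
    {"jaw": -1, "delta_pos": [0, 0.003, -0.0096], "spin": 0},
    {"jaw": -1, "delta_pos": [0, 0.003, -0.012], "spin": 0},
    {"jaw": -1, "delta_pos": [0, 0.003, -0.0142], "spin": 0},
    {"jaw": -1, "delta_pos": [0, 0.003, -0.0164], "spin": 0},
    {"jaw": -1, "delta_pos": [0, 0.003, -0.0186], "spin": 0},
    {"jaw": -1, "delta_pos": [0, 0.003, -0.0206], "spin": 0},
    {"jaw": -1, "delta_pos": [0, 0.003, -0.022], "spin": 0}
  ]
}}

```text
time: 24.25
eef_pos: [0.5037, 0.1822, 0.0054]
ee_rot: [-1.569, -0.031, 0.03]
force: [0.5, 0.8, -1.3]
width: 0.003
```

```bash
python3 look.py 10; python3 edge.py 10 .09
```

```text
24.25 [0.5037 0.1822 0.0054] lane 0.1067 -0.0005 F [ 0.54  0.76 -1.3 ] M [0.37 0.02 0.03] fwdF 0.74 q7 -0.59 v 0.018
[0.1225 0.122  0.121  0.1205 0.121  0.1215 0.1055] centre 0.036000000000000046
```

View pics/L10.png

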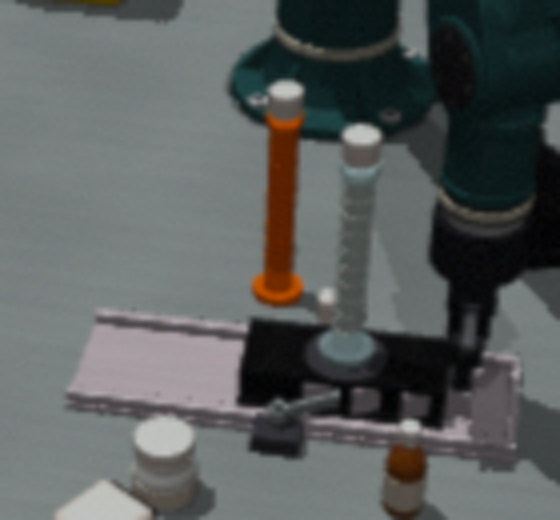

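Call:
{"fn": "send_rows", "kwargs": {
  "moves": [
    {"jaw": -1, "delta_pos": [0, 0, -0.001], "spin": 0},
    {"jaw": -1, "delta_pos": [0, 0, -0.002], "spin": 0},
    {"jaw": -1, "delta_pos": [0, 0, -0.003], "spin": 0},
    {"jaw": -1, "delta_pos": [0, 0, -0.004], "spin": 0},
    {"jaw": -1, "delta_pos": [0, 0, -0.0045], "spin": 0},
    {"jaw": -1, "delta_pos": [0, 0, -0.005], "spin": 0},
    {"jaw": -1, "delta_pos": [0, 0, -0.0055], "spin": 0},
    {"jaw": -1, "delta_pos": [0, 0, -0.006], "spin": 0},
    {"jaw": -1, "delta_pos": [0, 0, -0.0065], "spin": 0},
    {"jaw": -1, "delta_pos": [0, 0, -0.007], "spin": 0}
  ]
}}

```text
time: 25.6
eef_pos: [0.5038, 0.1742, 0.0054]
ee_rot: [-1.571, -0.03, 0.03]
force: [-0.6, 2.4, -0.1]
width: 0.001
```

```bash
python3 look.py 11
```

```text
25.6 [0.5038 0.1742 0.0054] lane 0.0988 -0.0003 F [-0.59  2.41 -0.11] M [ 0.45 -0.02  0.01] fwdF 2.43 q7 -0.59 v 0.008
```

View pics/L11.png

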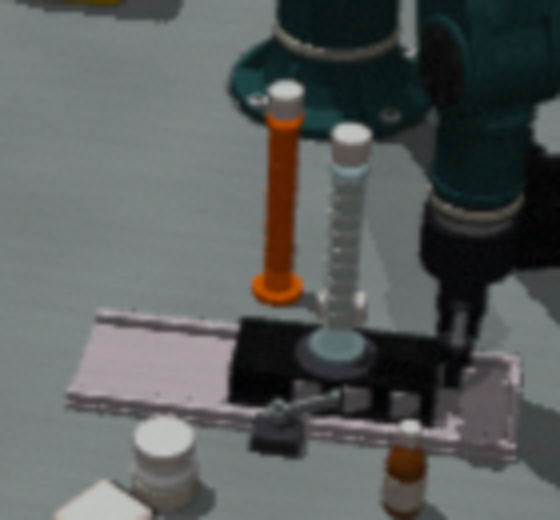

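Call:
{"fn": "send_rows", "kwargs": {
  "moves": [
    {"jaw": -1, "delta_pos": [0, 0, -0.0002], "spin": 0},
    {"jaw": -1, "delta_pos": [0, 0, -0.0004], "spin": 0},
    {"jaw": -1, "delta_pos": [0, 0, -0.0006], "spin": 0},
    {"jaw": -1, "delta_pos": [0, 0, -0.0008], "spin": 0},
    {"jaw": -1, "delta_pos": [0, 0, -0.001], "spin": 0},
    {"jaw": -1, "delta_pos": [0, 0, -0.0012], "spin": 0},
    {"jaw": -1, "delta_pos": [0, 0, -0.0014], "spin": 0},
    {"jaw": -1, "delta_pos": [0, 0, -0.0015], "spin": 0},
    {"jaw": -1, "delta_pos": [0, 0, -0.0015], "spin": 0},
    {"jaw": -1, "delta_pos": [0, 0, -0.0015], "spin": 0}
  ]
}}

```text
time: 26.9
eef_pos: [0.5038, 0.1727, 0.0054]
ee_rot: [-1.571, -0.03, 0.03]
force: [0.0, 1.9, -1.0]
width: -0.004
```

Run:
```python
from h import *
s=get_state();print(s["eef_pos"].round(5),s["force"].round(2),s["moment"].round(3))
```

```text
[0.50383 0.17271 0.00541] [ 0.03  1.94 -0.95] [ 0.577 -0.02  -0.002]
```

Call:
{"fn": "send_rows", "kwargs": {
  "moves": [
    {"jaw": -1, "delta_pos": [0, 0, -0.0002], "spin": 0},
    {"jaw": -1, "delta_pos": [0, 0, -0.0004], "spin": 0},
    {"jaw": -1, "delta_pos": [0, 0, -0.0006], "spin": 0},
    {"jaw": -1, "delta_pos": [0, 0, -0.0008], "spin": 0},
    {"jaw": -1, "delta_pos": [0, 0, -0.001], "spin": 0},
    {"jaw": -1, "delta_pos": [0, 0, -0.0012], "spin": 0},
    {"jaw": -1, "delta_pos": [0, 0, -0.0014], "spin": 0},
    {"jaw": -1, "delta_pos": [0, 0, -0.0015], "spin": 0},
    {"jaw": -1, "delta_pos": [0, 0, -0.0015], "spin": 0},
    {"jaw": -1, "delta_pos": [0, 0, -0.0015], "spin": 0}
  ]
}}

```text
time: 28.15
eef_pos: [0.5039, 0.1713, 0.0054]
ee_rot: [-1.571, -0.03, 0.03]
force: [0.3, 3.5, -0.3]
width: 0.001
```

Run:
```python
from h import *
s=get_state();print(s["eef_pos"].round(5),s["force"].round(2),s["moment"].round(3))
```

```text
[0.50389 0.1713  0.00539] [ 0.26  3.54 -0.28] [ 0.647  0.035 -0.034]
```

Call:
{"fn": "send_rows", "kwargs": {
  "moves": [
    {"jaw": -1, "delta_pos": [0, 0, -0.0002], "spin": 0},
    {"jaw": -1, "delta_pos": [0, 0, -0.0004], "spin": 0},
    {"jaw": -1, "delta_pos": [0, 0, -0.0006], "spin": 0},
    {"jaw": -1, "delta_pos": [0, 0, -0.0008], "spin": 0},
    {"jaw": -1, "delta_pos": [0, 0, -0.001], "spin": 0},
    {"jaw": -1, "delta_pos": [0, 0, -0.0012], "spin": 0},
    {"jaw": -1, "delta_pos": [0, 0, -0.0014], "spin": 0},
    {"jaw": -1, "delta_pos": [0, 0, -0.0015], "spin": 0},
    {"jaw": -1, "delta_pos": [0, 0, -0.0015], "spin": 0},
    {"jaw": -1, "delta_pos": [0, 0, -0.0015], "spin": 0}
  ]
}}

```text
time: 29.4
eef_pos: [0.5039, 0.1713, 0.0054]
ee_rot: [-1.569, -0.032, 0.031]
force: [-0.4, 5.8, 0.3]
width: -0.004
```

Run:
```python
from h import *
s=get_state();print(s["eef_pos"].round(5),s["force"].round(2),s["moment"].round(3))
im=camera("scene")[130:260,240:380,::-1];cv2.imwrite("pics/L12.png",cv2.resize(im,(560,520),interpolation=2))
s=get_state();print(s["force"].round(2),s["moment"].round(3))
```

```text
[0.50391 0.17126 0.00543] [-0.43  5.84  0.26] [1.273 0.2   0.006]
[-1.17  5.52 -0.42] [1.299 0.16  0.005]
```

View pics/L12.png

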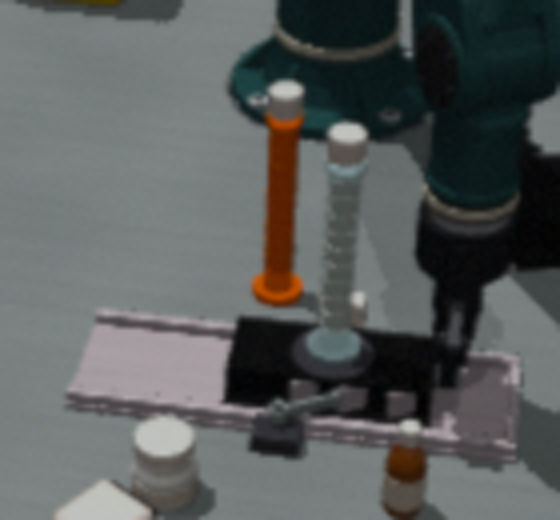

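Call:
{"fn": "send_rows", "kwargs": {
  "moves": [
    {"jaw": -1, "delta_pos": [0, 0, -0.0004], "spin": 0},
    {"jaw": -1, "delta_pos": [0, 0, -0.0008], "spin": 0},
    {"jaw": -1, "delta_pos": [0, 0, -0.0012], "spin": 0},
    {"jaw": -1, "delta_pos": [0, 0, -0.0016], "spin": 0},
    {"jaw": -1, "delta_pos": [0, 0, -0.002], "spin": 0},
    {"jaw": -1, "delta_pos": [0, 0, -0.0024], "spin": 0},
    {"jaw": -1, "delta_pos": [0, 0, -0.0027], "spin": 0},
    {"jaw": -1, "delta_pos": [0, 0, -0.0027], "spin": 0},
    {"jaw": -1, "delta_pos": [0, 0, -0.0027], "spin": 0},
    {"jaw": -1, "delta_pos": [0, 0, -0.0027], "spin": 0}
  ]
}}

```text
time: 30.7
eef_pos: [0.5039, 0.1712, 0.0055]
ee_rot: [-1.566, -0.034, 0.032]
force: [-1.0, 10.0, -0.7]
width: 0.001
```

Run:
```python
from h import *
s=get_state();print(s["eef_pos"].round(5),s["force"].round(2),s["moment"].round(3))
im=camera("scene")[130:260,240:380,::-1];cv2.imwrite("pics/L13.png",cv2.resize(im,(560,520),interpolation=2))
s=get_state();print(s["force"].round(2),s["moment"].round(3))
```

```text
[0.50389 0.17123 0.00548] [-1.02 10.04 -0.73] [2.208 0.379 0.02 ]
[-1.81  9.71 -1.48] [ 2.179  0.446 -0.008]
```

View pics/L13.png

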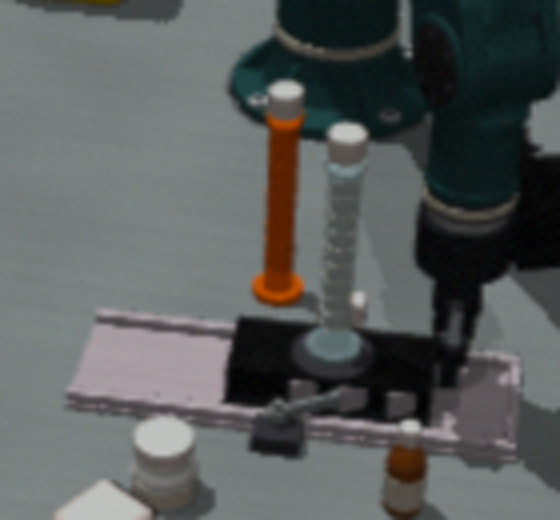

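Call:
{"fn": "send_rows", "kwargs": {
  "moves": [
    {"jaw": -1, "delta_pos": [0, 0, -0.0004], "spin": 0},
    {"jaw": -1, "delta_pos": [0, 0, -0.0008], "spin": 0},
    {"jaw": -1, "delta_pos": [0, 0, -0.0008], "spin": 0},
    {"jaw": -1, "delta_pos": [0, 0, -0.0008], "spin": 0},
    {"jaw": -1, "delta_pos": [0, 0, -0.0008], "spin": 0},
    {"jaw": -1, "delta_pos": [0, 0, -0.0008], "spin": 0},
    {"jaw": -1, "delta_pos": [0, 0, -0.0008], "spin": 0},
    {"jaw": -1, "delta_pos": [0, 0, -0.0008], "spin": 0},
    {"jaw": -1, "delta_pos": [0, 0, -0.0008], "spin": 0},
    {"jaw": -1, "delta_pos": [0, 0, -0.0008], "spin": 0}
  ]
}}

```text
time: 32.0
eef_pos: [0.5039, 0.1712, 0.0055]
ee_rot: [-1.565, -0.035, 0.032]
force: [-2.0, 10.7, -0.8]
width: -0.001
```

Run:
```python
from h import *
s=get_state();print(s["eef_pos"].round(5),s["force"].round(2),s["moment"].round(3))
```

```text
[0.50392 0.17121 0.0055 ] [-1.98 10.71 -0.78] [ 2.404  0.426 -0.033]
```

Call:
{"fn": "send_rows", "kwargs": {
  "moves": [
    {"jaw": -1, "delta_pos": [0, 0, 0.001], "spin": 0},
    {"jaw": -1, "delta_pos": [0, 0, 0.002], "spin": 0},
    {"jaw": -1, "delta_pos": [0, 0, 0.0035], "spin": 0},
    {"jaw": -1, "delta_pos": [0, 0, 0.005], "spin": 0},
    {"jaw": -1, "delta_pos": [0, 0, 0.008], "spin": 0},
    {"jaw": -1, "delta_pos": [0, 0, 0.013], "spin": 0},
    {"jaw": -1, "delta_pos": [0, 0, 0.02], "spin": 0},
    {"jaw": -1, "delta_pos": [0, 0, 0.027], "spin": 0},
    {"jaw": -1, "delta_pos": [0, -0.01, 0.03], "spin": 0},
    {"jaw": -1, "delta_pos": [0, -0.04, 0.03], "spin": 0}
  ]
}}

```text
time: 33.25
eef_pos: [0.5018, 0.1964, 0.0452]
ee_rot: [-1.572, -0.029, 0.033]
force: [-0.1, -0.6, -0.1]
width: 0.001
```

Call:
{"fn": "send_rows", "kwargs": {
  "moves": [
    {"jaw": -1, "delta_pos": [0, -0.04, 0], "spin": 0},
    {"jaw": -1, "delta_pos": [0, -0.08, 0], "spin": 0},
    {"jaw": -1, "delta_pos": [0, -0.12, 0.02], "spin": 0},
    {"jaw": -1, "delta_pos": [0, -0.16, 0.04], "spin": 0},
    {"jaw": -1, "delta_pos": [0, -0.2, 0.06], "spin": 0},
    {"jaw": -1, "delta_pos": [0, -0.22, 0.06], "spin": 0},
    {"jaw": -1, "delta_pos": [0, -0.22, 0.06], "spin": 0},
    {"jaw": -1, "delta_pos": [0, -0.22, 0.06], "spin": 0},
    {"jaw": -1, "delta_pos": [0, -0.22, 0.06], "spin": 0},
    {"jaw": -1, "delta_pos": [0, -0.22, 0.06], "spin": 0}
  ]
}}

```text
time: 34.5
eef_pos: [0.5002, 0.2556, 0.2644]
ee_rot: [-1.572, -0.028, 0.031]
force: [-0.0, -0.1, 0.7]
width: 0.004
```

```bash
python3 look.py 14; python3 edge.py 14 .09
python3 - <<'E'
from h import *
s=get_state();im=camera("wrist")[:,:,::-1];cv2.imwrite("pics/w14.png",im)
im=camera("side")[150:295,180:330,::-1];cv2.imwrite("pics/d14.png",cv2.resize(im,None,fx=4,fy=4,interpolation=2))
E
```

```text
34.5 [0.5002 0.2556 0.2644] lane 0.1802 0.0004 F [-0.04 -0.14  0.72] M [0.03 0.01 0.02] fwdF -0.14 q7 -0.6 v 0.008
[0.0845 0.0835 0.083  0.083  0.083  0.083  0.083 ] centre -0.001999999999999988
```

View pics/L14.png

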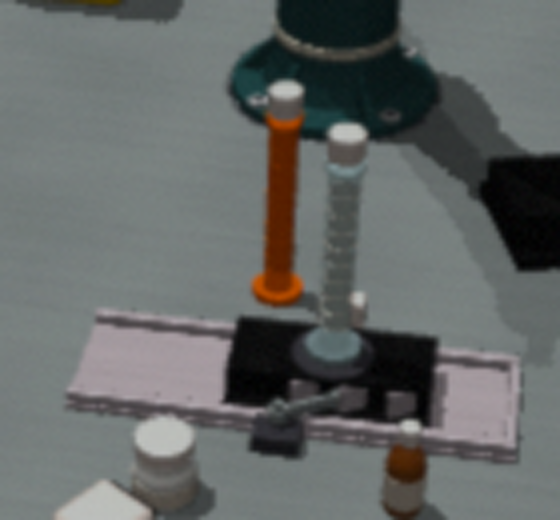

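View pics/w14.png

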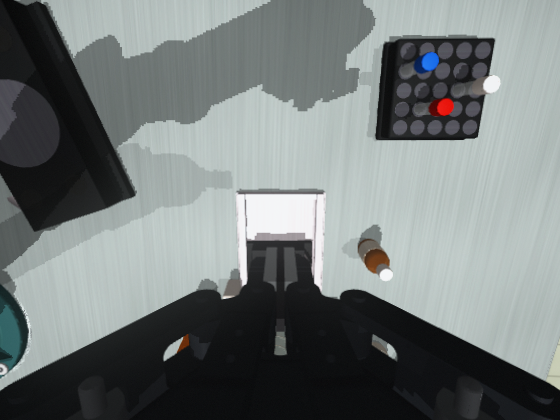

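View pics/d14.png

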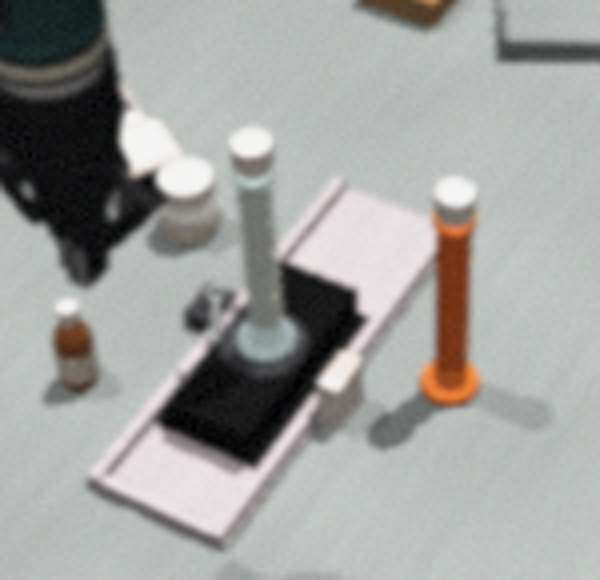

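```bash
python3 -c "
from bench import *
print(ctrl.sign_off())"
```

```text
the job is handed in; nothing more can be done
None
```

I pushed the carrier along its lane at about 24 mm/s, slowing for the last few millimetres, until the pawl had clicked in behind the second tooth. I then pressed it back from the other end, let go and handed the job in at about 34.5 s.

**Second tooth, not the third:** After the push, the wrist picture showed the pawl nose between the second and third teeth. The push force had also dropped from about 5 N to about 2 N.

**Proof that it holds:** The carrier slid back with about 2 to 3 N of drag and stopped on the pawl. I then held about 10 to 11 N for a little over a second, which is roughly 8 N beyond the drag. The highest force reading was about 11 N, and the carrier did not give way.

**At hand-in:** The cylinder was standing near the middle of the deck. The arm was clear, and nothing else looked moved in the views taken.

**What disagreed:**
- **Fingertips:** They showed about 15 to 17 mm behind the reported TCP, while the description puts them 14 mm ahead. Three camera views agreed on this, so I lowered the tool to match what I saw. It touched nothing on the way down.
- **Carrier position:** The scene camera put the deck centre at about −2 mm along the lane (about −5 mm after its 3 mm bias), against the expected 0. I put this down to my lane-origin error and relied on the tooth picture and the firm stop.

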